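Even up two counterweight packs on the bench balance

ROBOT

A 6-joint arm with a two-finger parallel gripper is mounted at the origin on the work surface. World frame = base frame: x ahead of the robot, y to its left, z up, the work surface at z = 0. Lengths are in mm, angles in rad, forces in N, time in s.
With the tool pointing down it reaches from about 275 to 975 mm from the base axis. Payload 8.4 kg.
Tool frame: the origin (TCP) lies midway between the tips of the shut fingers; the grasp point (between the pads) lies 19 mm behind it (grasp_offset is the distance from the TCP to the grasp point, in mm); z points along the fingers, y is the line along which they close (so a half turn about z gives the same grasp; the last joint's range is limited). The gripper opens to 92 mm and grips with 3 to 60 N. Pads are 20 mm wide; open, the fingers measure 128 mm over their backs; the gripper's body (75 mm by 189 mm) begins 69 mm behind the grasp point.
Start: joints at [1.126, 0.353, 1.633, -0, 1.155, -0.002], TCP at [267.793, 564.725, 214.583] pointing down, gripper open.
Joint ranges: [-2.63, 2.63], [-0.92, 2.1], [0.06, 2.66], [-1.3, 4.44], [0, 2.69], [-3.02, 3.02]. Speed limits (rad/s): [2.22, 2.22, 2.79, 3.14, 3.14, 3.14].

INTERFACE

Orientations are given as a rotation vector (axis times angle).
In Python, from plant import * gives the robot as it stands.
- The arm moves only by the shell command python3 -m handwheel 'ROWS' [FORCE]. ROWS is JSON, a list of rows, each a list of 7 numbers: the closure, from 0 (fully open) to 1 (shut), then the shift along the tool's x, y, z in units of 40 mm (1.0 is 40 mm), then the turn, a rotation vector about the tool's x, y, z in units of 4 degrees (1.0 is 4 degrees). In form: [[fingers, x, y, z, wx, wy, wz], ...]. A call has exactly 5 rows; each row shifts and turns the commanded pose from where the row before left it, along the tool's axes as they then stand; what a row does not reach is not made up. A row lasts 1/12 s, in which the tool goes at most 41.7 mm and 7.16 degrees, less where a joint would pass 70% of its speed; a pose out of reach is approached as far as the arm can. A call with a number of a shift or a turn outside -1 to 1 is refused whole. A call with a gripper value outside its range is refused whole. The fingers move at their own pace and stop on an object; FORCE is the grip in N (left out, the last holds). Time passes only in rows, so rows that do not move let the fingers close, or fill a call up. It gives the time, the measured TCP pose, the force, the opening and the grip force at its end, in the units of the state.
- state(): the state, without advancing time (a new reading comes with each control period).
- snapshot(name): name is "scene" or "top" or "wrist"; returns a dict with "pixels" (400x640x3 uint8, red, green, blue), "fov_y" (degrees; the focal length in pixels is half the picture's height over the tangent of half this angle, whatever the lens; pixels are square), "cx", "cy" (the principal point, pixels), "view" (4x4, takes a point from world to camera coordinates). Camera axes: x right, y up, looking along -z (the intrinsics and any distortion apply to the point x, -y, -z); pixel columns grow to the right and rows downward; lengths in mm; the calibration is good to about 2 mm. A picture is of the moment at which its call begins. There is no depth.
- hand_in(): hands the job in; it is judged then, once.
The state is a dict: "clock": time; "joints": joint angles; "dq": joint speeds; "joint_efforts": joint torques, N m; "position": TCP position; "orientation": TCP orientation; "ft_force": force on the tool from outside, world axes, zero at the start; "ft_torque": the same for the moment, N m; "opening": finger opening in mm; "finger_force": force on a finger pad.
Only numpy, scipy, OpenCV 4.12 (cv2) and the standard library are available. Lean on these libraries where they do the work, as an engineer would, in place of code of your own. Each camera call takes 0.05 s, during which the arm holds its last target. There are 200 camera calls.

TASK

Even up the two ring packs on the bench balance: lift the top narrow ring off the heavier pan's spindle and seat it fully down on the other pan's spindle (the plates lie loose on their crosses, so feel for it), then slide the brass poise along the front bar until both pans sit level by themselves with nothing touching them. The balance rides on delicate pivots: handle it gently, with no dropping, forcing or hard pressing on the rings, pans, beam or poise and no banging of the beam, and leave everything else on the bench where it is.

Things in the scene. Friction and masses are not known exactly. Their poses are not given: they have to be found in the camera images.
- balance: Even-arm bench balance: green cast base 150 x 300 x 63 mm, fixed to the bench, a round steel pan at its left and right, a white dial with red pointer in the middle (top 179 mm above the bench) and a poise bar in front. Origin: centre of its underside; x points to its back, y to its left pan, z up. Pan axes at x = 0, y = +130 mm (left) and y = -130 mm (right).
- beam (a joint): Tilt of the beam, rad: 0 level, positive = left pan up, stops at -0.07 and +0.07 (pans 9 mm up or down; they stay horizontal). At a stop it only tells which side is heavier; in between, 0.01 rad is about 3.5 g. 10 mm of poise travel to the right adds about 0.033 rad. Touching the poise or beam falsifies the tilt; let go, it settles in about 1.5 s.
- bar_mid (a point): Middle of the steel poise bar in front of the pans, at its upper edge, fixed to the beam; 92 mm above the bench when level. The bar runs along the balance's y, 196 mm long, 5 mm thick, with end blocks 4 mm taller at +-96 mm. With one narrow ring on each pan, the poise levels the beam somewhere within 40 mm of this point (the rings' masses differ by some percent).
- bar_left_end (a point): Left end of the bar's upper edge (y = +98 mm). A brass poise of 150 g rides on the bar: saddle 24 mm long, its top 11 mm above the bar's edge, with an upright knob 12 mm in diameter (cap 16 mm) from there to 44 mm above the bar's edge. It starts parked with its centre 28 to 48 mm from this end; it is not measured: find it by touch. It slides stiffly (1.5 N), stays put, and has 140 mm of travel.
- left_pan (a point): Axis of the left pan at the height of its plate's upper face, 115 mm above the bench when level. A steel plate 120 mm in diameter, 4 mm thick, lies loose on a four-armed cross, with a brass spindle fixed upright in its middle: 15 mm in diameter, 60 mm tall above the plate, tip chamfered 1 mm. The plate, and so its spindle, may lie up to 8 mm off this axis; that is not measured: find it by touch.
- right_pan (a point): The same point of the right pan, with the same kind of loose plate and spindle (again up to 8 mm off this axis). The lighter pan, held up against its stop by the heavier one, gives way when pressed down with 1.5 to 3 N and springs up again when let go; a loose plate stays put under a few newtons from the side.
- base_ring_1: Wide dark steel ring lying loosely round the foot of one pan's spindle: outer diameter 64 mm, bore 34 mm (so not centred on the spindle), 12 mm thick, about 215 g. Origin: centre of its underside, z along its axis. Its pan starts as the heavier one.
- base_ring_2: Wide dark steel ring lying round the foot of the other pan's spindle, the same make.
- ring_1: Narrow bright steel ring threaded on the same spindle as base_ring_1 is round, lying on that ring: outer diameter 46 mm, bore 16.6 mm, 20 mm thick, about 225 g. Origin: centre of its underside, z along its axis.
- ring_2: Narrow bright steel ring, the same make as ring_1 and stacked on top of it on the spindle at the start (its top lies 52 mm above the plate, 8 mm below the spindle's tip).
- spare_ring: Bystander: a spare narrow ring lying on the bench beside the right pan, 46 mm in diameter, 20 mm high. Origin under its centre.
- tape_roll: Bystander: yellow roll of tape lying flat beside the left pan, 90 mm in diameter, 24 mm high. Origin under its centre.
- screwdriver: Bystander: screwdriver lying in front of the balance. Origin near its middle, on the bench.
- caliper: Bystander: caliper 210 mm long, 10 mm high, lying behind the balance. Origin under its middle.
- pen_cup: Bystander: black cup with pens, 76 mm in diameter, 165 mm high with the pens. Origin under its centre.
- oil_bottle: Bystander: white bottle, 52 mm in diameter, 130 mm high. Origin under its centre.
Things that resemble listed ones, but are neither listed nor needed, are in the scene too. What is shaped like the base_ring_1 but blue is not meant.

How it is judged:
By the outcome, as a careful person would: the job done as asked, in the order asked, and still so for the second after the job is handed in, with the robot touching nothing.
It also fails if it takes over 72 s, if anything falls off the work surface, if the arm or the gripper's body presses on something with over 40 N, if the wrist force passes 120 N, or if a joint passes its speed limit or range.

## Working session

There is one attempt and no reset: what is moved stays moved. The work goes in short steps, Python scripts to look and compute and a shell command to move; the robot and the scene stay as the last step left them, time stands still between calls to the robot, and variables do not carry over. Pictures are saved under pics/ and viewed, at most 10 in all, crops included, and the job is handed in when it is done.

```bash
ls; mkdir -p pics; cat > h.py <<'E'
from plant import *
import numpy as np, cv2
def ray(s,u,v):
    f=200/np.tan(np.radians(s["fov_y"])/2)
    V=np.array(s["view"]);R=V[:3,:3];t=V[:3,3]
    d=R.T@np.array([(u-s["cx"])/f,-(v-s["cy"])/f,-1]);return -R.T@t,d
def onz(s,u,v,z):
    o,d=ray(s,u,v);return o+d*(z-o[2])/d[2]
def proj(s,p):
    f=200/np.tan(np.radians(s["fov_y"])/2)
    c=np.array(s["view"])@np.r_[p,1];return s["cx"]+f*c[0]/-c[2], s["cy"]+f*c[1]/c[2]
def save(s,n,crop=None,k=1):
    im=cv2.cvtColor(np.array(s["pixels"]),cv2.COLOR_RGB2BGR)
    if crop: x,y,w,h=crop; im=im[y:y+h,x:x+w]
    cv2.imwrite(n,cv2.resize(im,None,fx=k,fy=k,interpolation=cv2.INTER_CUBIC))
E
python3 - <<'E'
from h import *
import pickle
for n in ("scene","top"):
    s=snapshot(n);save(s,f"pics/{n}0.png",None,1.25);pickle.dump(s,open(n+".pkl","wb"))
    print(n,{k:v for k,v in s.items() if k!="pixels"})
print(state())
E
```

```text
pics
scene {'fov_y': 42.63070387285877, 'cx': 322.9368631508151, 'cy': 204.29807989996908, 'view': array([[-8.64442622e-01,  5.02702898e-01,  5.36192214e-03,
         4.40047282e+02],
       [-2.92624375e-01, -5.11809163e-01,  8.07726659e-01,
         7.16808746e+01],
       [ 4.08790813e-01,  6.96664321e-01,  5.89532777e-01,
        -1.90736766e+03],
       [ 0.00000000e+00,  0.00000000e+00,  0.00000000e+00,
         1.00000000e+00]])}
top {'fov_y': 44.1497458403386, 'cx': 319.7853719974069, 'cy': 203.66001412680484, 'view': array([[-2.27444888e-02, -9.99606880e-01,  1.63942970e-02,
         1.65766605e+01],
       [ 9.88231112e-01, -1.99983910e-02,  1.51655313e-01,
        -5.30195954e+02],
       [-1.51267835e-01,  1.96506769e-02,  9.88297472e-01,
        -1.21845867e+03],
       [ 0.00000000e+00,  0.00000000e+00,  0.00000000e+00,
         1.00000000e+00]])}
{'clock': 0.1, 'joints': array([ 1.12558594e+00,  3.53583899e-01,  1.63400395e+00,  2.09312626e-05,
        1.15517882e+00, -2.41659102e-03]), 'dq': array([-0.0008847 , -0.00167258, -0.00208707, -0.00180257, -0.00017166,
        0.00035203]), 'joint_efforts': array([ 4.89275808e-04, -5.94910061e+01, -3.34923720e+01,  7.00489827e-02,
        1.84101361e-02, -2.31642980e-05]), 'position': array([267.61888897, 564.35519367, 213.95951044]), 'orientation': array([-6.89822156e-01, -3.06463573e+00,  1.79130468e-03]), 'ft_force': array([ 0.36871384,  0.48638566, -0.25087328]), 'ft_torque': array([ 0.01264253, -0.01085197, -0.03051405]), 'finger_force': 0.0, 'opening': 91.96158624642275}
```

View pics/scene0.png

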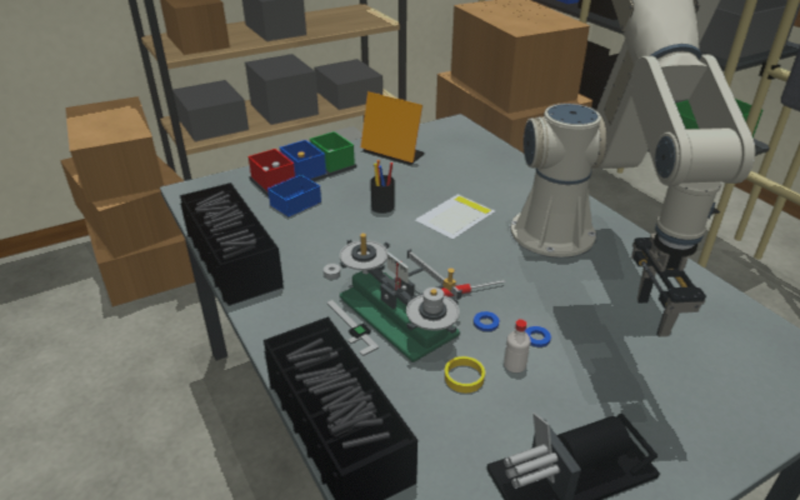

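View pics/top0.png

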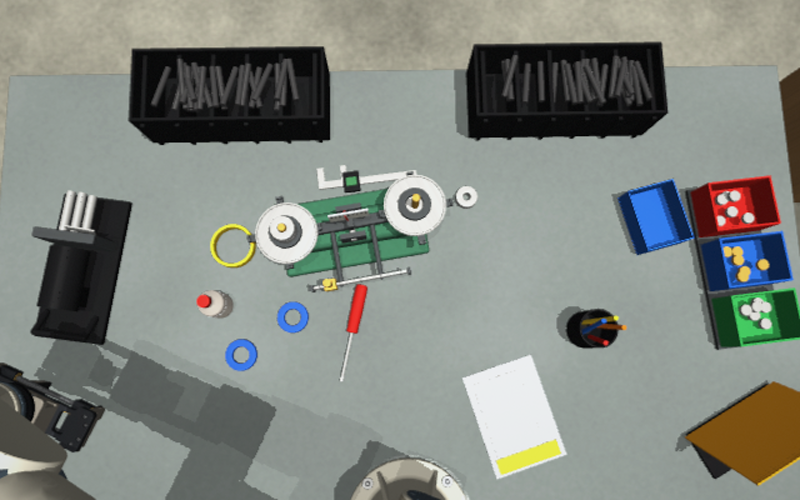

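Scene: the balance sits at about (400,300) in the scene view, with the stacked pan at (433,308). In the top view, the stacked left pan is at (287,230), the right pan with a bare spindle at (416,203), the poise at (329,285), the spare ring at (466,197), and blue distractor rings at (292,317) and (241,354).

```bash
cat > m.py <<'E'
from h import *
import pickle
for n in ("scene","top"):
    s=pickle.load(open(n+".pkl","rb"));im=np.array(s["pixels"]);hsv=cv2.cvtColor(im,cv2.COLOR_RGB2HSV)
    m=cv2.inRange(hsv,(12,110,90),(28,255,255))
    N,l,st,c=cv2.connectedComponentsWithStats(m)
    for i in range(1,N):
        if st[i,4]>=6 and ((n=="top" and 190<c[i][0]<350 and 130<c[i][1]<245) or (n=="scene" and 260<c[i][0]<390 and 180<c[i][1]<270)): print(n,"brass",st[i],c[i].round(1))
    g=cv2.inRange(hsv,(65,80,30),(90,255,200));
    N,l,st,c=cv2.connectedComponentsWithStats(g)
    i=[i for i in range(1,N) if st[i,4]>150]; print(n,"green",[(st[k].tolist(),c[k].round()) for k in i])
s=pickle.load(open("top.pkl","rb"));save(s,"pics/topcrop.png",(195,125,160,118),5)
E
python3 m.py
```

```text
scene brass [289 187   4  16  45] [290.1 194.2]
scene brass [355 215   9  17  79] [359.1 224.1]
scene brass [345 232   4   4  14] [346.5 233.3]
scene green [([248, 106, 35, 32, 666], array([268., 121.])), ([272, 218, 95, 71, 2129], array([313., 255.]))]
top brass [330 155   7  12  50] [332.6 159.5]
top brass [222 179   7   7  33] [225.2 181.7]
top brass [181 194  24  20  60] [196.6 206. ]
top brass [258 223  12  10  99] [263.5 227.3]
top green [([239, 151, 71, 27, 756], array([276., 163.])), ([300, 178, 43, 30, 776], array([317., 194.])), ([268, 181, 33, 33, 655], array([284., 199.])), ([230, 186, 39, 35, 667], array([253., 206.])), ([569, 230, 71, 48, 2237], array([607., 255.]))]
```

View pics/topcrop.png

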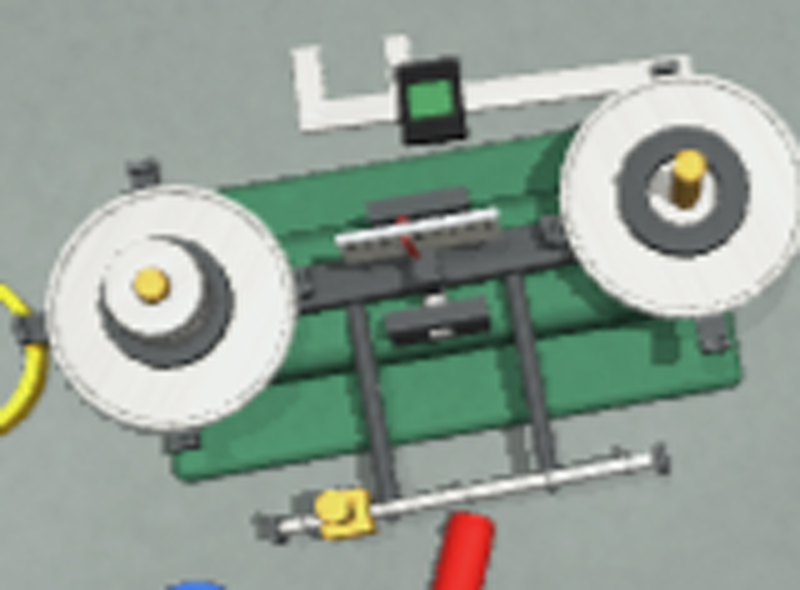

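The crop shows the left spindle tip at (151,284), the right tip at (690,163), the bar ends at (268,527) and (661,461), and the knob cap at (337,506). The two-ring bright stack is on the left pan. The blue rings lie outside the pans and are not meant.

```bash
cat > m2.py <<'E'
from h import *
import pickle
s=pickle.load(open("top.pkl","rb"));c=pickle.load(open("scene.pkl","rb"))
P=lambda u,v,z:onz(s,195+u/5,125+v/5,z)
L=P(151,284,166);Rr=P(690,163,184);b1=P(268,527,88);b2=P(661,461,102);k=P(337,506,131)
lp=P(172,308,106);rp=P(684,195,124)
for n,p in dict(Ltip=L,Rtip=Rr,barL=b1,barR=b2,knob=k,lplate=lp,rplate=rp).items(): print(n,p.round(1),"scene px",np.round(proj(c,p),1))
d=Rr-L;print("tip dist",np.hypot(*d[:2]),"plate",np.hypot(*(rp-lp)[:2]),"bar",np.hypot(*(b2-b1)[:2]))
for a,b in((Rr,L),(b2,b1),(rp,lp)):
    print("yaw(y axis dir)",np.degrees(np.arctan2(-(b-a)[0],(b-a)[1])))
q=state();from scipy.spatial.transform import Rotation as R;print(R.from_rotvec(q["orientation"]).as_matrix().round(3))
E
python3 m2.py
```

```text
Ltip [566.5 224.3 166. ] scene px [346.  231.3]
Rtip [614.6 -24.7 184. ] scene px [289.3 186.9]
barL [460.9 180.5  88. ] scene px [367.1 232.4]
barR [487.5 -10.8 102. ] scene px [327.2 199.1]
knob [465.8 142.8 131. ] scene px [359.5 214.9]
lplate [566.6 224.5 106. ] scene px [345.3 247.7]
rplate [613.8 -24.3 124. ] scene px [290.2 202.8]
tip dist 253.5910753099084 plate 253.29078875582783 bar 193.083124728608
yaw(y axis dir) 10.92474056963522
yaw(y axis dir) 7.91502161881628
yaw(y axis dir) 10.72756265402989
[[-0.904  0.428 -0.001]
 [ 0.428  0.904 -0.001]
 [ 0.    -0.001 -1.   ]]
```

```bash
R=[-]; python3 -m handwheel '[[0,-0.866,-0.374,-0.054,0,0,0],[0,-0.866,-0.374,-0.054,0,0,0],[0,-0.866,-0.374,-0.054,0,0,0],[0,-0.866,-0.374,-0.054,0,0,0],[0,-0.866,-0.374,-0.054,0,0,0]]'
python3 -m handwheel '[[0,-0.866,-0.374,-0.054,0,0,0],[0,-0.866,-0.374,-0.054,0,0,0],[0,-0.866,-0.374,-0.054,0,0,0],[0,-0.866,-0.374,-0.054,0,0,0],[0,-0.866,-0.374,-0.054,0,0,0]]'
python3 -m handwheel '[[0,-0.866,-0.374,-0.054,0,0,-0.7],[0,-0.866,-0.374,-0.054,0,0,-0.7],[0,0,0,0,0,0,-1],[0,0,0,0,0,0,-1],[0,0,0,0,0,0,-1]]'
python3 -m handwheel '[[0,0,0,0,0,0,-1],[0,0,0,0,0,0,-1],[0,0,0,0,0,0,-1],[0,0,0,0,0,0,-0.9],[0,0,0,0,0,0,0]]'
cat >> h.py <<'E'
from scipy.spatial.transform import Rotation as Ro
def to(x,y,z):
    q=state();M=Ro.from_rotvec(q["orientation"]).as_matrix()
    print("pos",q["position"].round(2),"yaw_y",np.degrees(np.arctan2(M[1,1],M[0,1])).round(2),"units to target",(M.T@(np.array([x,y,z])-q["position"])/40).round(3),"t",q["clock"],"F",q["ft_force"].round(2))
def brass(s):
    hsv=cv2.cvtColor(np.array(s["pixels"]),cv2.COLOR_RGB2HSV)
    m=cv2.inRange(hsv,(12,110,90),(28,255,255));N,l,st,c=cv2.connectedComponentsWithStats(m)
    return [(st[i].tolist(),c[i].round(2).tolist()) for i in range(1,N) if st[i,4]>40]
E
python3 - <<'E'
from h import *
import pickle
to(566.5,224.3,240)
s=snapshot("wrist");save(s,"pics/w1.png",None,1.25);print(brass(s));pickle.dump(s,open("w1.pkl","wb"))
print(np.round(s["view"],3),s["fov_y"]); print(proj(s,[566.5,224.3,166]))
E
```

```text
clock: 0.52
position: [392.9, 421.4, 225.2]
orientation: [-0.689, -3.065, 0.001]
ft_force: [0.7, 0.8, 0.1]
opening: 92.1
finger_force: 0.0
clock: 0.93
position: [517.4, 279.4, 236.1]
orientation: [-0.69, -3.065, 0.0]
ft_force: [0.1, 0.5, -0.1]
opening: 91.7
finger_force: 0.0
clock: 1.35
position: [568.1, 224.6, 239.9]
orientation: [-0.21, -3.134, 0.001]
ft_force: [-0.3, 0.1, -0.1]
opening: 92.1
finger_force: 0.0
clock: 1.77
position: [567.6, 225.5, 240.1]
orientation: [0.219, -3.133, 0.0]
ft_force: [-0.4, -0.0, 0.6]
opening: 91.8
finger_force: 0.0
pos [567.58 225.53 240.11] yaw_y 97.99 units to target [ 0.031 -0.027  0.003] t 1.7667 F [-0.4  -0.04  0.59]
[([235, 64, 30, 27, 524], [251.47, 77.28]), ([379, 148, 66, 68, 1206], [418.06, 186.02]), ([312, 197, 17, 19, 261], [319.95, 206.28]), ([0, 202, 71, 35, 471], [22.44, 219.94]), ([494, 301, 8, 10, 41], [498.41, 304.46]), ([114, 303, 18, 57, 361], [120.23, 332.82]), ([503, 302, 23, 58, 510], [516.76, 329.96])]
[[-1.39000e-01  9.90000e-01 -0.00000e+00 -1.44243e+02]
 [-9.52000e-01 -1.34000e-01 -2.75000e-01  6.08325e+02]
 [-2.72000e-01 -3.80000e-02  9.61000e-01 -2.52218e+02]
 [ 0.00000e+00  0.00000e+00  0.00000e+00  1.00000e+00]] 67.38787141903988
(np.float64(318.35025503948975), np.float64(208.20934487025417))
```

View pics/w1.png

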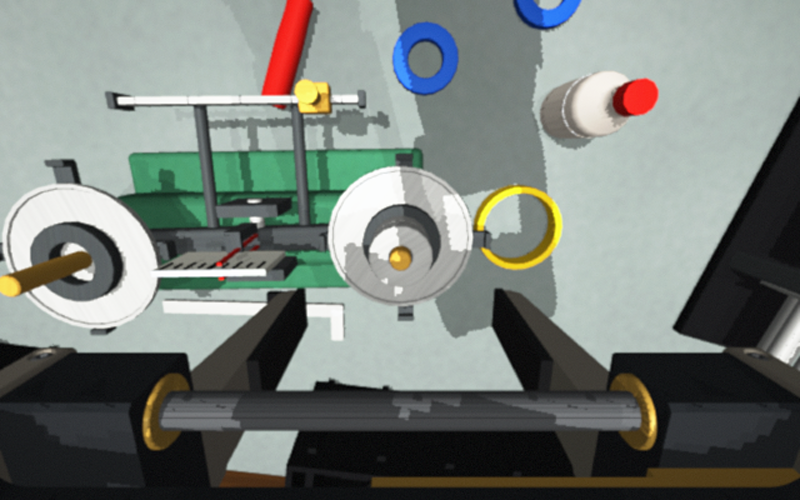

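The wrist view shows the left spindle tip at (400,258) of the enlarged view, between the open jaws. The bar runs parallel to the closing line and the poise is at (312,95). I'll take the same relative view over the right spindle, so that calibration bias cancels.

```bash
python3 -m handwheel '[[0,-0.046,-0.904,-0.064,0,0,0],[0,-0.046,-0.904,-0.064,0,0,0],[0,-0.046,-0.904,-0.064,0,0,0],[0,-0.046,-0.904,-0.064,0,0,0],[0,-0.046,-0.904,-0.064,0,0,0]]'
python3 -m handwheel '[[0,-0.046,-0.904,-0.064,0,0,0],[0,-0.046,-0.904,-0.064,0,0,0],[0,0,0,0,0,0,0],[0,0,0,0,0,0,0],[0,0,0,0,0,0,0]]'
python3 - <<'E'
from h import *
import pickle
to(614.6,-24.7,258)
t=snapshot("wrist");print(brass(t));pickle.dump(t,open("w2.pkl","wb"))
print(proj(t,[614.6,-24.7,184]))
s=pickle.load(open("w1.pkl","rb"))
def crop(s): 
    im=cv2.cvtColor(np.array(s["pixels"]),cv2.COLOR_RGB2BGR)[180:240,290:350]
    return cv2.resize(im,None,fx=6,fy=6,interpolation=cv2.INTER_NEAREST)
cv2.imwrite("pics/tips.png",np.hstack([crop(s),crop(t)]))
E
```

```text
clock: 2.23
position: [601.5, 46.3, 253.3]
orientation: [0.211, -3.134, 0.0]
ft_force: [-0.0, 0.9, -0.6]
opening: 91.7
finger_force: 0.0
clock: 2.65
position: [614.8, -23.1, 258.1]
orientation: [0.211, -3.134, -0.001]
ft_force: [-0.3, 0.5, 0.6]
opening: 91.9
finger_force: 0.0
pos [614.78 -23.09 258.12] yaw_y 97.7 units to target [ 0.01  -0.039  0.003] t 2.65 F [-0.28  0.48  0.55]
[([516, 52, 18, 18, 246], [524.65, 60.64]), ([483, 55, 32, 24, 450], [498.19, 66.77]), ([607, 143, 19, 35, 348], [617.09, 157.46]), ([584, 179, 24, 16, 291], [595.84, 186.4]), ([310, 185, 18, 31, 422], [318.73, 201.28]), ([494, 301, 32, 59, 622], [514.43, 326.75]), ([114, 303, 18, 57, 348], [120.1, 334.07])]
(np.float64(317.7247184495279), np.float64(209.13024366503242))
```

View pics/tips.png

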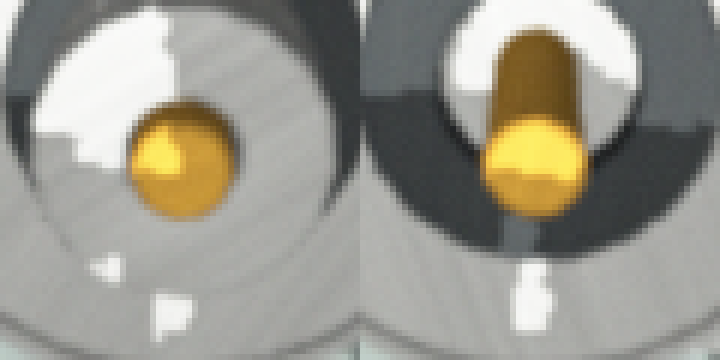

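The left tip's face is centred at about (183,167) and the right tip's at about (175,167) in the 6x crops, with lower edges both at 218. That puts the wrist-image centres at (320.5,207.8) and (319.2,207.8).

```bash
python3 - <<'E'
from h import *
import pickle
a=pickle.load(open("w1.pkl","rb"));b=pickle.load(open("w2.pkl","rb"))
L=onz(a,320.5,207.8,166);R=onz(b,319.2,207.8,184)
print(L,R,R-L,np.hypot(*(R-L)[:2]))
print(proj(a,L+[1,0,0]),proj(a,L+[0,1,0]))
to(L[0],L[1],240)
E
```

```text
[565.88418784 226.06110275 166.        ] [613.25509506 -23.61319387 184.        ] [  47.37090722 -249.67429662   18.        ] 254.12842667488712
(np.float64(320.3357042337611), np.float64(208.90986852808132)) (np.float64(321.6634798057861), np.float64(207.95595458880018))
pos [614.75 -22.51 258.14] yaw_y 97.79 units to target [0.368 6.322 0.457] t 2.7 F [ 0.72 -0.25  0.21]
```

```bash
python3 -m handwheel '[[0,0.046,0.904,0.064,0,0,0],[0,0.046,0.904,0.064,0,0,0],[0,0.046,0.904,0.064,0,0,0],[0,0.046,0.904,0.064,0,0,0],[0,0.046,0.904,0.064,0,0,0]]' 3
python3 -m handwheel '[[0,0.046,0.904,0.064,0,0,0],[0,0.046,0.904,0.064,0,0,0],[0,0.03,0.02,0,0,0,0],[0,0,0,0,0,0,0],[0,0,0,0,0,0,0]]'
python3 -m handwheel '[[0,0,0,0.6,0,0,0],[0,0,0,0.6,0,0,0],[0,0,0,0.4,0,0,0],[0,0,0,0.3,0,0,0],[0,0,0,0,0,0,0]]'
python3 - <<'E'
from h import *
for i in range(3): to(565.9,226.06,141); snapshot("top")
s=snapshot("wrist");save(s,"pics/w3.png",(200,80,240,220),2.5)
E
```

```text
clock: 3.12
position: [580.0, 157.6, 245.5]
orientation: [0.216, -3.134, -0.0]
ft_force: [0.6, -0.1, 0.9]
opening: 92.3
finger_force: 0.0
clock: 3.53
position: [565.9, 226.9, 240.4]
orientation: [0.218, -3.134, 0.001]
ft_force: [0.5, 0.1, 0.8]
opening: 91.7
finger_force: 0.0
clock: 3.95
position: [565.4, 224.7, 162.1]
orientation: [0.212, -3.131, 0.002]
ft_force: [-1.4, -0.1, 0.9]
opening: 92.1
finger_force: 0.0
pos [565.37 224.72 162.14] yaw_y 97.76 units to target [-0.02   0.032  0.528] t 3.95 F [-1.38 -0.13  0.89]
pos [566.12 225.18 163.68] yaw_y 97.76 units to target [0.001 0.023 0.567] t 4.0 F [-0.72  0.48  1.11]
pos [566.86 225.66 164.82] yaw_y 97.78 units to target [0.022 0.013 0.596] t 4.05 F [-0.09 -0.05  0.44]
```

View pics/w3.png

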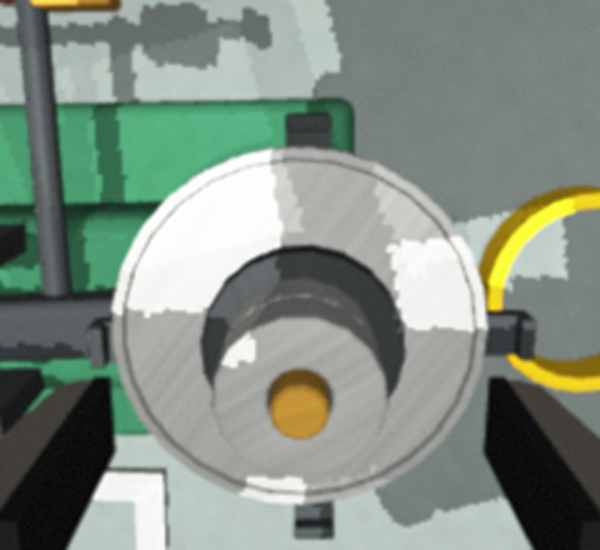

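The ring is centred between the jaws: the fingers are at 112 and 487, and the tip is at 300. I'll descend to the top ring only and close lightly.

```bash
python3 -m handwheel '[[0.2,0,0,0.2,0,0,0],[0.4,0,0,0.2,0,0,0],[0.42,0,0,0.15,0,0,0],[0.44,0,0,0.04,0,0,0],[0.44,0,0,0,0,0,0]]' 3
python3 -m handwheel '[[0.46,0,0,0,0,0,0],[0.47,0,0,0,0,0,0],[0.48,0,0,0,0,0,0],[0.49,0,0,0,0,0,0],[0.49,0,0,0,0,0,0]]'
python3 -m handwheel '[[0.5,0,0,0,0,0,0],[0.51,0,0,0,0,0,0],[0.53,0,0,0,0,0,0],[0.53,0,0,0,0,0,0],[0.53,0,0,0,0,0,0]]'
python3 -c "
from h import *
to(565.9,226.06,141)"
```

```text
clock: 4.57
position: [565.9, 226.1, 139.9]
orientation: [0.215, -3.133, 0.001]
ft_force: [-1.0, -0.3, 0.1]
opening: 60.4
finger_force: 0.0
clock: 4.98
position: [566.7, 226.2, 141.1]
orientation: [-0.215, 3.134, -0.0]
ft_force: [0.5, -1.1, 0.7]
opening: 46.8
finger_force: 0.7
clock: 5.4
position: [566.7, 226.2, 141.1]
orientation: [-0.215, 3.134, -0.0]
ft_force: [1.1, -3.4, 3.2]
opening: 46.7
finger_force: 3.0
pos [566.72 226.19 141.1 ] yaw_y 97.83 units to target [ 0.021 -0.001  0.002] t 5.4 F [ 1.06 -3.41  3.18]
```

```bash
python3 -m handwheel '[[0.53,0,-0.01,0,0,0,0],[0.53,0,0,0,0,0,0],[0.53,0,0,0,0,0,0],[0.53,0,0,0,0,0,0],[0.53,0,0,0,0,0,0]]' 3
python3 -m handwheel '[[0.53,0,-0.01,0,0,0,0],[0.53,0,0,0,0,0,0],[0.53,0,0,0,0,0,0],[0.53,0,0,0,0,0,0],[0.53,0,0,0,0,0,0]]' 3
python3 -c "
from h import *
for i in range(4): to(565.9,226.06,141);snapshot('top')
print(state()['ft_torque'])"
```

```text
clock: 5.82
position: [566.7, 226.1, 141.0]
orientation: [-0.214, 3.134, 0.0]
ft_force: [1.1, -0.4, 3.1]
opening: 46.6
finger_force: 3.0
clock: 6.23
position: [566.7, 225.9, 141.0]
orientation: [-0.214, 3.134, 0.001]
ft_force: [0.4, 3.1, 3.7]
opening: 46.7
finger_force: 3.0
pos [566.73 225.9  141.03] yaw_y 97.83 units to target [0.02  0.007 0.001] t 6.2333 F [0.38 3.14 3.74]
pos [566.73 225.9  141.02] yaw_y 97.82 units to target [0.02  0.007 0.   ] t 6.2833 F [-0.4   2.52  3.85]
pos [566.71 225.88 140.99] yaw_y 97.82 units to target [ 0.019  0.007 -0.   ] t 6.3333 F [0.21 4.21 4.08]
pos [566.74 225.87 141.04] yaw_y 97.83 units to target [0.02  0.007 0.001] t 6.3833 F [0.3  3.47 3.4 ]
[ 0.87679996 -0.04268006 -0.00805056]
```

```bash
python3 -m handwheel '[[0.53,0,0.01,-0.01,0,0,0],[0.53,0,0,0,0,0,0],[0.53,0,0,0,0,0,0],[0.53,0,0,0,0,0,0],[0.53,0,0,0,0,0,0]]' 6
python3 -c "
from h import *
for i in range(2): to(565.9,226.06,141);snapshot('top')"
python3 -m handwheel '[[0.55,0,0,-0.01,0,0,0],[0.55,0,0,0,0,0,0],[0.55,0,0,-0.01,0,0,0],[0.55,0,0,0,0,0,0],[0.55,0,0,0,0,0,0]]' 12
python3 -c "
from h import *
for i in range(2): to(565.9,226.06,141);snapshot('top')"
```

```text
clock: 6.85
position: [566.4, 225.7, 141.1]
orientation: [0.214, -3.134, 0.001]
ft_force: [1.3, 1.8, 1.9]
opening: 46.4
finger_force: 6.0
pos [566.45 225.67 141.11] yaw_y 97.83 units to target [0.012 0.012 0.003] t 6.85 F [1.31 1.77 1.94]
pos [566.48 225.69 141.13] yaw_y 97.82 units to target [0.013 0.011 0.003] t 6.9 F [1.12 1.99 0.7 ]
clock: 7.37
position: [566.3, 225.7, 141.9]
orientation: [0.214, -3.134, 0.0]
ft_force: [-0.4, -0.3, -2.8]
opening: 46.1
finger_force: 12.0
pos [566.31 225.7  141.87] yaw_y 97.83 units to target [0.009 0.01  0.022] t 7.3667 F [-0.36 -0.26 -2.75]
pos [566.37 225.72 141.9 ] yaw_y 97.83 units to target [0.01  0.01  0.023] t 7.4167 F [ 0.44 -0.61 -3.52]
```

```bash
python3 -m handwheel '[[0.55,0,0,-0.05,0,0,0],[0.55,0,0,-0.05,0,0,0],[0.55,0,0,-0.05,0,0,0],[0.55,0,0,-0.05,0,0,0],[0.55,0,0,-0.05,0,0,0]]' 12
python3 -m handwheel '[[0.55,0,0,-0.1,0,0,0],[0.55,0,0,-0.1,0,0,0],[0.55,0,0,-0.1,0,0,0],[0.55,0,0,-0.1,0,0,0],[0.55,0,0,-0.1,0,0,0]]' 12
python3 -m handwheel '[[0.55,0,0,-0.2,0,0,0],[0.55,0,0,-0.2,0,0,0],[0.55,0,0,-0.2,0,0,0],[0.55,0,0,-0.2,0,0,0],[0.55,0,0,0,0,0,0]]' 12
python3 -c "
from h import *
for i in range(2): to(565.9,226.06,200);snapshot('top')
s=snapshot('wrist');save(s,'pics/w4.png',(120,60,400,300),1.5);print(brass(s))"
```

```text
clock: 7.88
position: [566.6, 225.9, 152.4]
orientation: [-0.214, 3.134, 0.0]
ft_force: [-0.3, -0.5, -2.6]
opening: 46.4
finger_force: 12.0
clock: 8.3
position: [566.6, 225.9, 172.7]
orientation: [-0.214, 3.134, 0.0]
ft_force: [-0.5, -0.4, -1.4]
opening: 46.1
finger_force: 12.0
clock: 8.72
position: [567.6, 226.3, 206.4]
orientation: [-0.214, 3.131, 0.001]
ft_force: [0.6, 0.7, -2.5]
opening: 46.2
finger_force: 12.0
pos [567.62 226.31 206.39] yaw_y 97.83 units to target [ 0.044 -0.     0.16 ] t 8.7167 F [ 0.59  0.71 -2.48]
pos [567.25 226.18 205.43] yaw_y 97.83 units to target [0.034 0.002 0.136] t 8.7667 F [ 0.03 -0.53 -2.35]
[([221, 56, 35, 33, 858], [239.03, 72.74]), ([384, 151, 72, 74, 1460], [425.36, 191.91]), ([311, 203, 17, 8, 94], [319.48, 206.52]), ([0, 214, 36, 13, 149], [16.67, 219.48]), ([412, 301, 19, 59, 403], [423.98, 326.47]), ([208, 305, 11, 55, 271], [212.38, 334.39])]
```

View pics/w4.png

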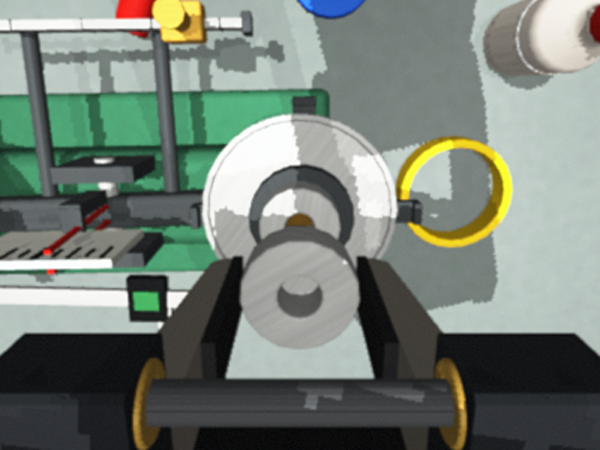

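One ring is in the jaws, at (300,295) in the crop, and the spindle and ring_1 stay behind. Next I'll carry it over to the right.

```bash
python3 -m handwheel '[[0.55,-0.04,-0.6,0,0,0,0],[0.55,-0.04,-0.8,0,0,0,0],[0.55,-0.04,-0.8,0,0,0,0],[0.55,-0.04,-0.8,0,0,0,0],[0.55,-0.04,-0.8,0,0,0,0]]' 12
python3 -m handwheel '[[0.55,-0.04,-0.8,0,0,0,0],[0.55,-0.04,-0.8,0,0,0,0],[0.55,-0.03,-0.6,0,0,0,0],[0.55,-0.012,-0.35,0,0,0,0],[0.55,0,0,0,0,0,0]]' 12
python3 -m handwheel '[[0.55,0,0,0.1,0,0,0],[0.55,0,0,0.1,0,0,0],[0.55,0,0,0,0,0,0],[0.55,0,0,0,0,0,0],[0.55,0,0,0,0,0,0]]' 12
python3 -c "
from h import *
for i in range(4): to(613.9,-24.0,187);snapshot('top')
s=snapshot('wrist');print(brass(s));save(s,'pics/w5.png',(220,120,200,150),4)"
```

```text
clock: 9.28
position: [594.9, 75.1, 203.5]
orientation: [0.215, -3.133, 0.0]
ft_force: [0.8, 0.9, -2.1]
opening: 45.8
finger_force: 12.0
clock: 9.7
position: [614.0, -26.5, 203.5]
orientation: [0.211, -3.134, 0.001]
ft_force: [0.6, 0.5, -1.9]
opening: 46.3
finger_force: 12.0
clock: 10.12
position: [613.8, -23.0, 196.0]
orientation: [0.216, -3.134, -0.0]
ft_force: [0.3, 0.5, -2.6]
opening: 46.2
finger_force: 12.0
pos [613.82 -22.99 196.01] yaw_y 97.9 units to target [ 0.001 -0.025  0.225] t 10.1167 F [ 0.25  0.46 -2.58]
pos [613.95 -23.16 196.16] yaw_y 97.89 units to target [ 0.004 -0.021  0.229] t 10.1667 F [ 0.63  0.2  -1.4 ]
pos [613.99 -23.34 196.22] yaw_y 97.88 units to target [ 0.005 -0.016  0.23 ] t 10.2167 F [-0.45  0.29 -2.31]
pos [614.02 -23.48 196.29] yaw_y 97.87 units to target [ 0.005 -0.013  0.232] t 10.2667 F [ 0.02 -0.58 -1.28]
[([573, 35, 22, 24, 400], [583.29, 46.68]), ([527, 41, 36, 31, 609], [542.87, 56.28]), ([629, 191, 11, 15, 112], [635.06, 198.54]), ([312, 202, 16, 9, 93], [319.44, 206.27]), ([208, 303, 11, 57, 296], [212.57, 333.26]), ([421, 305, 10, 55, 274], [426.28, 333.92])]
```

View pics/w5.png

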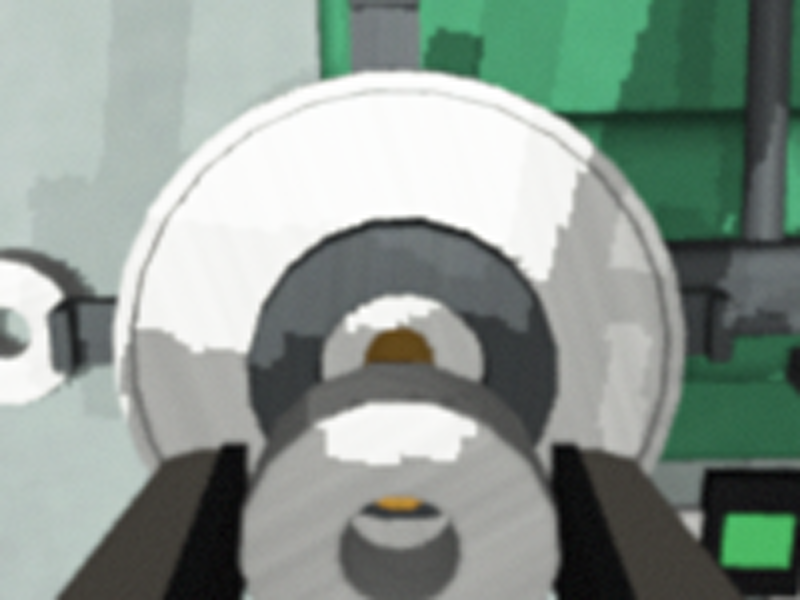

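The view shows the bore centre at u=400 and the spindle at u≈399, so they are aligned sideways. I'll descend gently and watch the force.

```bash
python3 -m handwheel '[[0.55,0,0,0.05,0,0,0],[0.55,0,0,0.05,0,0,0],[0.55,0,0,0.05,0,0,0],[0.55,0,0,0,0,0,0],[0.55,0,0,0,0,0,0]]' 12
python3 -m handwheel '[[0.55,0,0,0.03,0,0,0],[0.55,0,0,0.03,0,0,0],[0.55,0,0,0.02,0,0,0],[0.55,0,0,0,0,0,0],[0.55,0,0,0,0,0,0]]' 12
python3 -c "
from h import *
for i in range(3): to(613.9,-24.0,139);snapshot('wrist')"
python3 -m handwheel '[[0.55,0,0,0.02,0,0,0],[0.55,0,0,0.02,0,0,0],[0.55,0,0,0.01,0,0,0],[0.55,0,0,0,0,0,0],[0.55,0,0,0,0,0,0]]' 12
python3 -c "
from h import *
for i in range(3): to(613.9,-24.0,139);snapshot('wrist')"
```

```text
clock: 10.78
position: [613.8, -24.0, 189.8]
orientation: [0.214, -3.134, -0.0]
ft_force: [0.9, -0.8, -2.3]
opening: 46.1
finger_force: 12.0
clock: 11.2
position: [613.9, -24.0, 186.8]
orientation: [0.214, -3.134, -0.0]
ft_force: [-1.0, -0.2, -2.4]
opening: 46.0
finger_force: 12.0
pos [613.87 -23.99 186.81] yaw_y 97.83 units to target [-1.000e-03 -0.000e+00  1.195e+00] t 11.2 F [-0.99 -0.18 -2.45]
pos [613.93 -23.99 186.91] yaw_y 97.83 units to target [ 1.000e-03 -0.000e+00  1.198e+00] t 11.25 F [ 0.38 -0.01 -1.11]
pos [613.95 -23.99 186.96] yaw_y 97.83 units to target [1.000e-03 0.000e+00 1.199e+00] t 11.3 F [ 0.29 -0.06 -2.31]
clock: 11.77
position: [613.9, -24.0, 184.9]
orientation: [0.214, -3.134, 0.0]
ft_force: [0.1, 0.0, -1.7]
opening: 45.8
finger_force: 12.0
pos [613.91 -23.98 184.85] yaw_y 97.83 units to target [ 0.    -0.     1.146] t 11.7667 F [ 0.08  0.04 -1.67]
pos [613.93 -23.96 184.89] yaw_y 97.83 units to target [ 1.000e-03 -1.000e-03  1.147e+00] t 11.8167 F [ 0.38  0.99 -1.84]
pos [613.94 -23.98 184.91] yaw_y 97.83 units to target [ 1.000e-03 -0.000e+00  1.148e+00] t 11.8667 F [ 0.32 -0.03 -3.41]
```

```bash
python3 -m handwheel '[[0.55,0,0,0.02,0,0,0],[0.55,0,0,0.02,0,0,0],[0.55,0,0,0.01,0,0,0],[0.55,0,0,0,0,0,0],[0.55,0,0,0,0,0,0]]' 12
python3 -c "
from h import *
for i in range(3): to(613.9,-24.0,139);snapshot('wrist')"
python3 -m handwheel '[[0.55,0,0,0.02,0,0,0],[0.55,0,0,0.02,0,0,0],[0.55,0,0,0.01,0,0,0],[0.55,0,0,0,0,0,0],[0.55,0,0,0,0,0,0]]' 12
python3 -c "
from h import *
for i in range(3): to(613.9,-24.0,139);snapshot('wrist')"
```

```text
clock: 12.33
position: [613.9, -24.0, 182.9]
orientation: [0.215, -3.134, -0.0]
ft_force: [-0.3, 0.5, -2.0]
opening: 46.1
finger_force: 12.0
pos [613.91 -23.97 182.86] yaw_y 97.83 units to target [ 0.000e+00 -1.000e-03  1.096e+00] t 12.3333 F [-0.32  0.5  -1.96]
pos [613.96 -23.97 182.88] yaw_y 97.83 units to target [ 1.000e-03 -0.000e+00  1.097e+00] t 12.3833 F [-0.61 -0.06 -1.92]
pos [613.95 -24.   182.92] yaw_y 97.83 units to target [1.000e-03 0.000e+00 1.098e+00] t 12.4333 F [-0.23  0.32 -2.58]
clock: 12.9
position: [613.9, -24.0, 180.8]
orientation: [0.214, -3.134, 0.0]
ft_force: [-0.2, 0.1, -2.4]
opening: 45.8
finger_force: 12.0
pos [613.91 -23.98 180.84] yaw_y 97.83 units to target [ 0.    -0.     1.046] t 12.9 F [-0.2   0.07 -2.42]
pos [613.96 -24.   180.88] yaw_y 97.83 units to target [1.000e-03 0.000e+00 1.047e+00] t 12.95 F [-0.49  0.42 -2.21]
pos [613.98 -23.98 180.91] yaw_y 97.83 units to target [ 0.002 -0.     1.048] t 13.0 F [ 0.57 -0.56 -1.29]
```

```bash
python3 -m handwheel '[[0.55,0,0,0.04,0,0,0],[0.55,0,0,0.04,0,0,0],[0.55,0,0,0.04,0,0,0],[0.55,0,0,0.04,0,0,0],[0.55,0,0,0.04,0,0,0]]' 12
python3 -m handwheel '[[0.55,0,0,0.04,0,0,0],[0.55,0,0,0.04,0,0,0],[0.55,0,0,0.04,0,0,0],[0.55,0,0,0.04,0,0,0],[0.55,0,0,0.04,0,0,0]]' 12
python3 -c "
from h import *
for i in range(3): to(613.9,-24.0,139);snapshot('top')
s=snapshot('wrist');save(s,'pics/w6.png',(220,120,200,150),4)"
```

```text
clock: 13.47
position: [613.9, -24.0, 172.6]
orientation: [0.215, -3.134, -0.0]
ft_force: [0.4, 0.4, -1.6]
opening: 46.3
finger_force: 12.0
clock: 13.88
position: [614.0, -24.0, 164.8]
orientation: [-0.215, 3.134, -0.0]
ft_force: [0.1, -0.5, -3.0]
opening: 45.6
finger_force: 12.0
pos [613.97 -23.97 164.75] yaw_y 97.83 units to target [ 0.002 -0.     0.644] t 13.8833 F [ 0.08 -0.49 -3.01]
pos [613.76 -23.98 164.44] yaw_y 97.83 units to target [-0.004 -0.001  0.636] t 13.9333 F [-1.07  0.62 -2.44]
pos [613.73 -23.98 164.57] yaw_y 97.83 units to target [-0.004 -0.001  0.639] t 13.9833 F [ 0.5  -0.44 -2.37]
```

View pics/w6.png

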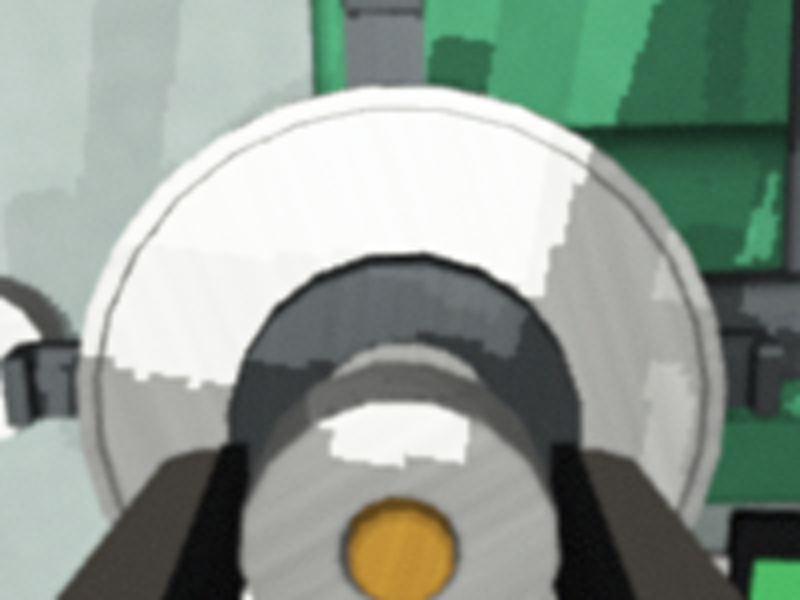

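The brass spindle fills the bore at (400,550), so the ring is threaded. I'll lower it further.

```bash
python3 -m handwheel '[[0.55,0,0,0.05,0,0,0],[0.55,0,0,0.05,0,0,0],[0.55,0,0,0.05,0,0,0],[0.55,0,0,0.05,0,0,0],[0.55,0,0,0.05,0,0,0]]' 12
python3 -m handwheel '[[0.55,0,0,0.05,0,0,0],[0.55,0,0,0.05,0,0,0],[0.55,0,0,0.04,0,0,0],[0.55,0,0,0.04,0,0,0],[0.55,0,0,0.02,0,0,0]]' 12
python3 -m handwheel '[[0.55,0,0,0.02,0,0,0],[0.55,0,0,0.02,0,0,0],[0.55,0,0,0.02,0,0,0],[0.55,0,0,0,0,0,0],[0.55,0,0,0,0,0,0]]' 12
python3 -c "
from h import *
for i in range(3): to(613.9,-24.0,139);snapshot('top')"
```

```text
clock: 14.5
position: [613.9, -24.0, 154.6]
orientation: [0.215, -3.134, 0.0]
ft_force: [-0.6, -0.0, -2.4]
opening: 46.0
finger_force: 12.0
clock: 14.92
position: [613.9, -24.0, 146.7]
orientation: [0.214, -3.134, -0.0]
ft_force: [-0.2, -0.3, -1.8]
opening: 45.7
finger_force: 12.0
clock: 15.33
position: [614.0, -24.0, 144.5]
orientation: [-0.215, 3.134, 0.0]
ft_force: [0.3, -0.0, -1.8]
opening: 45.7
finger_force: 12.0
pos [613.95 -23.97 144.52] yaw_y 97.83 units to target [ 0.001 -0.     0.138] t 15.3333 F [ 0.28 -0.04 -1.76]
pos [613.96 -23.97 144.54] yaw_y 97.83 units to target [ 0.002 -0.001  0.139] t 15.3833 F [-0.26  0.01 -3.25]
pos [613.97 -23.97 144.57] yaw_y 97.83 units to target [ 0.002 -0.     0.139] t 15.4333 F [ 0.31 -0.24 -3.47]
```

```bash
python3 -m handwheel '[[0.55,0,0,0.02,0,0,0],[0.55,0,0,0.02,0,0,0],[0.55,0,0,0.02,0,0,0],[0.55,0,0,0.02,0,0,0],[0.55,0,0,0,0,0,0]]' 12
python3 -m handwheel '[[0.55,0,0,0.01,0,0,0],[0.55,0,0,0,0,0,0],[0.55,0,0,0.01,0,0,0],[0.55,0,0,0,0,0,0],[0.55,0,0,0,0,0,0]]' 12
python3 -c "
from h import *
for i in range(3): to(613.9,-24.0,139);snapshot('top')"
python3 -m handwheel '[[0.55,0,0,0.01,0,0,0],[0.55,0,0,0,0,0,0],[0.55,0,0,0.005,0,0,0],[0.55,0,0,0,0,0,0],[0.55,0,0,0,0,0,0]]' 12
python3 -c "
from h import *
for i in range(3): to(613.9,-24.0,139);snapshot('top')"
```

```text
clock: 15.9
position: [613.8, -24.0, 141.1]
orientation: [0.214, -3.134, -0.0]
ft_force: [0.8, -0.6, -2.0]
opening: 45.8
finger_force: 12.0
clock: 16.32
position: [613.9, -24.0, 140.5]
orientation: [0.215, -3.134, 0.0]
ft_force: [-0.8, -0.2, -2.0]
opening: 46.0
finger_force: 12.0
pos [613.91 -23.98 140.48] yaw_y 97.83 units to target [ 0.    -0.001  0.037] t 16.3167 F [-0.83 -0.2  -2.02]
pos [613.96 -23.99 140.53] yaw_y 97.83 units to target [0.001 0.    0.038] t 16.3667 F [-0.56 -0.22 -2.54]
pos [613.92 -24.   140.51] yaw_y 97.83 units to target [ 0.    -0.     0.038] t 16.4167 F [ 0.63  0.47 -1.98]
clock: 16.88
position: [613.9, -24.0, 139.9]
orientation: [0.215, -3.134, 0.0]
ft_force: [-0.4, 0.2, -2.1]
opening: 46.1
finger_force: 12.0
pos [613.94 -23.97 139.88] yaw_y 97.83 units to target [ 0.001 -0.001  0.022] t 16.8833 F [-0.41  0.18 -2.1 ]
pos [613.94 -23.99 139.89] yaw_y 97.83 units to target [ 0.001 -0.     0.022] t 16.9333 F [-0.46 -0.64 -2.32]
pos [613.93 -23.97 139.9 ] yaw_y 97.83 units to target [ 0.001 -0.001  0.022] t 16.9833 F [ 0.1   0.19 -3.02]
```

```bash
python3 -m handwheel '[[0.55,0,0,0.01,0,0,0],[0.55,0,0,0,0,0,0],[0.55,0,0,0,0,0,0],[0.55,0,0,0,0,0,0],[0.55,0,0,0,0,0,0]]' 12
python3 -c "
from h import *
for i in range(3): to(613.9,-24.0,139);snapshot('top')"
python3 -m handwheel '[[0.55,0,0,0.01,0,0,0],[0.55,0,0,0,0,0,0],[0.55,0,0,0,0,0,0],[0.55,0,0,0,0,0,0],[0.55,0,0,0,0,0,0]]' 12
python3 -c "
from h import *
for i in range(3): to(613.9,-24.0,139);snapshot('top')"
```

```text
clock: 17.45
position: [613.9, -24.0, 139.5]
orientation: [-0.215, 3.134, -0.0]
ft_force: [0.1, 0.4, -2.7]
opening: 46.3
finger_force: 12.0
pos [613.95 -23.97 139.5 ] yaw_y 97.83 units to target [ 0.001 -0.001  0.013] t 17.45 F [ 0.06  0.43 -2.71]
pos [613.93 -24.   139.51] yaw_y 97.83 units to target [0.001 0.    0.013] t 17.5 F [ 0.15 -0.59 -1.82]
pos [613.96 -23.99 139.53] yaw_y 97.83 units to target [ 0.002 -0.     0.013] t 17.55 F [ 0.61  1.1  -3.14]
clock: 18.02
position: [614.0, -24.0, 139.3]
orientation: [-0.215, 3.134, -0.0]
ft_force: [-0.4, -0.0, 0.2]
opening: 46.0
finger_force: 12.0
pos [614.   -24.   139.28] yaw_y 97.83 units to target [0.002 0.    0.007] t 18.0167 F [-0.38 -0.03  0.24]
pos [614.   -24.01 139.22] yaw_y 97.83 units to target [0.002 0.001 0.005] t 18.0667 F [-0.44 -1.    0.77]
pos [614.   -23.99 139.2 ] yaw_y 97.83 units to target [0.002 0.    0.005] t 18.1167 F [-1.05 -0.06 -0.37]
```

The ring touched down: its weight is off the tool at z=139.3, as expected. I'll release gently and rise.

```bash
python3 -m handwheel '[[0.51,0,0,0,0,0,0],[0.5,0,0,0,0,0,0],[0.49,0,0,0,0,0,0],[0.48,0,0,0,0,0,0],[0.47,0,0,0,0,0,0]]' 3
python3 -m handwheel '[[0.45,0,0,0,0,0,0],[0.4,0,0,0,0,0,0],[0.35,0,0,0,0,0,0],[0.3,0,0,0,0,0,0],[0.3,0,0,0,0,0,0]]' 3
python3 -m handwheel '[[0.3,0,0,-0.1,0,0,0],[0.3,0,0,-0.2,0,0,0],[0.3,0,0,-0.5,0,0,0],[0.3,0,0,-0.6,0,0,0],[0.3,0,0,-0.6,0,0,0]]'
python3 -m handwheel '[[0.3,0,0,-0.2,0,0,0],[0.3,0,0,0,0,0,0],[0.3,0,0,0,0,0,0],[0.3,0,0,0,0,0,0],[0.3,0,0,0,0,0,0]]'
python3 - <<'E'
from h import *
import pickle
to(465.8,142.8,180)
s=snapshot("wrist");pickle.dump(s,open("w7.pkl","wb"));t=snapshot("top");pickle.dump(t,open("t7.pkl","wb"));print(brass(s))
print([b for b in brass(t) if 200<b[1][0]<350])
a=cv2.cvtColor(np.array(s["pixels"]),cv2.COLOR_RGB2BGR)
b=cv2.cvtColor(np.array(t["pixels"]),cv2.COLOR_RGB2BGR)[125:243,195:355]
b=cv2.resize(b,None,fx=3,fy=3);a=cv2.resize(a[0:300],None,fx=1.1,fy=.75)[:, :]
a=cv2.resize(np.array(cv2.cvtColor(np.array(s["pixels"]),cv2.COLOR_RGB2BGR))[0:240],(640,240))
o=np.zeros((600,640,3),np.uint8);o[:240]=a;o[240:240+354,:480]=b;cv2.imwrite("pics/c7.png",o)
E
```

```text
clock: 18.58
position: [614.1, -24.0, 139.1]
orientation: [-0.214, 3.134, -0.0]
ft_force: [0.8, -0.3, -0.9]
opening: 48.5
finger_force: 0.0
clock: 19.0
position: [614.0, -24.0, 139.1]
orientation: [-0.214, 3.134, -0.0]
ft_force: [-0.0, 0.1, -0.8]
opening: 64.3
finger_force: 0.0
clock: 19.42
position: [613.7, -24.0, 220.5]
orientation: [0.214, -3.134, -0.0]
ft_force: [0.5, 0.0, -0.3]
opening: 64.1
finger_force: 0.0
clock: 19.83
position: [613.1, -23.9, 225.5]
orientation: [0.214, -3.132, -0.0]
ft_force: [-0.6, -0.5, 0.8]
opening: 64.4
finger_force: 0.0
pos [613.06 -23.94 225.5 ] yaw_y 97.83 units to target [3.076 4.631 1.147] t 19.8333 F [-0.61 -0.51  0.85]
[([543, 46, 19, 22, 311], [551.88, 56.5]), ([505, 50, 33, 28, 510], [519.39, 64.13]), ([596, 184, 44, 25, 633], [619.99, 195.34]), ([311, 204, 18, 28, 428], [319.33, 217.74]), ([444, 301, 26, 59, 486], [460.75, 327.51]), ([171, 303, 13, 57, 310], [175.58, 334.53])]
[([222, 179, 8, 8, 41], [225.83, 182.41]), ([258, 223, 12, 10, 98], [263.46, 227.35])]
```

View pics/c7.png

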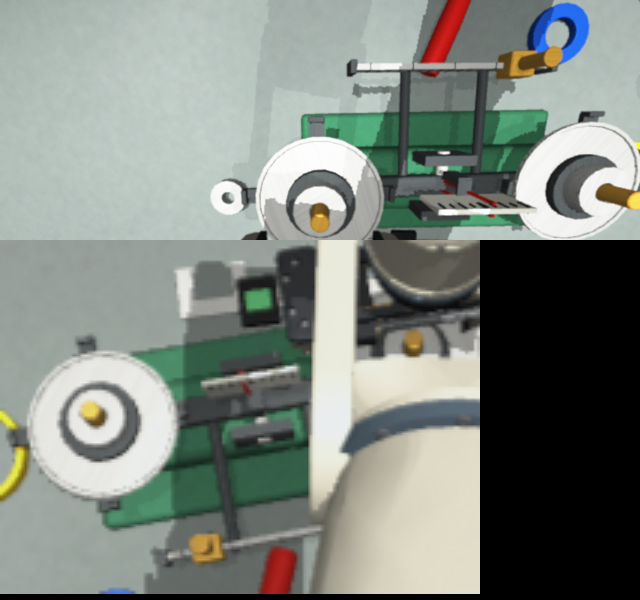

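The ring is seated on the right spindle, at (320,215) in the wrist half. The left pack keeps ring_1, the beam is still left-down, and the poise is at (520,64). For measuring tilt I'll take a reference image now, at the known −0.07 stop, from mid-balance, and compare against it later from the same commanded pose.

```bash
python3 -m handwheel '[[0.3,0.034,0.636,0.06,0,0,0],[0.3,0.034,0.636,0.06,0,0,0],[0.3,0.034,0.636,0.06,0,0,0],[0.3,0.034,0.636,0.06,0,0,0],[0.3,0.034,0.636,0.06,0,0,0]]'
python3 -m handwheel '[[0.3,0,0,0,0,0,0],[0.3,0,0,0,0,0,0],[0.3,0,0,0,0,0,0],[0.3,0,0,0,0,0,0],[0.3,0,0,0,0,0,0]]'
cat > tilt.py <<'E'
from h import *
import pickle,sys
s=snapshot("wrist");pickle.dump(s,open(sys.argv[1],"wb"))
to(590,101,215)
for b in brass(s): print(b)
for n,p in dict(L=[565.9,226.1],R=[613.3,-23.8]).items(): print(n,[np.round(proj(s,p+[z]),1).tolist() for z in ((166,175) if n=="L" else (184,175))])
save(s,sys.argv[1][:-4]+".png")
E
python3 tilt.py r0.pkl; python3 -c "
from h import *
import pickle
s=pickle.load(open('r0.pkl','rb'))
print(proj(s,[465.8,142.8,131]),proj(s,[465.8,142.8,99]),proj(s,[466.8,142.8,131]),proj(s,[465.8,143.8,131]))
hsv=cv2.cvtColor(np.array(s['pixels']),cv2.COLOR_RGB2HSV);m=cv2.inRange(hsv,(12,110,90),(28,255,255))
v=np.array(s['pixels'])[...,0]
print('\n'.join(''.join('%4d'%(v[r,c] if m[r,c] else 0) for c in range(340,420,2)) for r in range(20,90,3)))
"
```

```text
clock: 20.35
position: [589.2, 102.1, 214.2]
orientation: [0.214, -3.133, 0.0]
ft_force: [0.7, -0.3, -0.9]
opening: 64.7
finger_force: 0.0
clock: 20.77
position: [590.1, 100.1, 215.0]
orientation: [0.213, -3.134, 0.0]
ft_force: [0.4, 0.6, 0.2]
opening: 64.1
finger_force: 0.0
pos [590.1  100.19 215.12] yaw_y 97.76 units to target [-0.     0.02   0.003] t 20.8167 F [ 0.13 -0.47  0.42]
([370, 51, 40, 32, 872], [389.18, 66.57])
([507, 145, 25, 9, 82], [515.88, 147.79])
([511, 152, 46, 61, 840], [541.1, 186.46])
([459, 193, 35, 27, 428], [479.48, 206.26])
([137, 214, 37, 31, 467], [151.05, 229.7])
([444, 301, 26, 59, 480], [460.41, 327.05])
([170, 303, 14, 57, 315], [175.46, 334.83])
L [[486.9, 210.9], [493.5, 214.6]]
R [[144.8, 236.0], [151.5, 231.3]]
(np.float64(395.7231987283982), np.float64(61.54086751640125)) (np.float64(386.82540680309063), np.float64(67.7072280371842)) (np.float64(395.4599838887572), np.float64(62.928928461362574)) (np.float64(396.9872072344632), np.float64(61.7302209353748))
   0   0   0   0   0   0   0   0   0   0   0   0   0   0   0   0   0   0   0   0   0   0  
[... 3073 characters left out ...]
 197 212 215 209   0   0   0   0   0   0   0   0   0   0
   0   0   0   0   0   0   0   0   0   0   0   0   0   0   0  90   0 137 193 191 189 185 179 172 172 172 171 168 165 159   0   0   0   0   0   0   0   0   0   0
   0   0   0   0   0   0   0   0   0   0   0   0   0   0   0   0   0   0   0   0   0   0   0   0   0   0   0   0   0   0   0   0   0   0   0   0   0   0   0   0
   0   0   0   0   0   0   0   0   0   0   0   0   0   0   0   0   0   0   0   0   0   0   0   0   0   0   0   0   0   0   0   0   0   0   0   0   0   0   0   0
   0   0   0   0   0   0   0   0   0   0   0   0   0   0   0   0   0   0   0   0   0   0   0   0   0   0   0   0   0   0   0   0   0   0   0   0   0   0   0   0
```

The tips match prediction at the stop. The knob cap is at (399.5,62), about (466,145). I'll go there with the jaws partly open and above the saddle.

```bash
python3 -m handwheel '[[0.61,0.582,0.302,0.2,0,0,0],[0.61,0.582,0.302,0.3,0,0,0],[0.61,0.582,0.302,0.32,0,0,0],[0.61,0.582,0.302,0.4,0,0,0],[0.61,0.582,0.302,0.4,0,0,0]]'
python3 -m handwheel '[[0.61,0,0,0,0,0,0],[0.61,0,0,0,0,0,0],[0.61,0,0,0,0,0,0],[0.61,0,0,0,0,0,0],[0.61,0,0,0,0,0,0]]'
python3 -c "
from h import *
to(466,145,108)
s=snapshot('wrist');hsv=cv2.cvtColor(np.array(s['pixels']),cv2.COLOR_RGB2HSV);m=cv2.inRange(hsv,(12,110,90),(28,255,255))
print(brass(s));print(proj(s,[466,145,131.5]),proj(s,[466,145,99]),proj(s,[466,155,131.5]))
v=np.array(s['pixels'])[...,0]
b=[b for b in brass(s) if abs(b[1][0]-320)<60 and b[0][1]<290 and b[0][4]>150][0][0]
print('\n'.join(''.join('%4d'%(v[r,c] if m[r,c] else 0) for c in range(b[0]-2,b[0]+b[2]+3,2)) for r in range(b[1]-2,b[1]+b[3]+3,3)),b)
"
```

```text
clock: 21.23
position: [465.6, 144.8, 150.1]
orientation: [-0.212, 3.133, 0.0]
ft_force: [-0.2, 0.0, -0.6]
opening: 36.0
finger_force: 0.0
clock: 21.65
position: [468.0, 144.9, 151.1]
orientation: [-0.213, 3.132, 0.0]
ft_force: [-0.6, 0.2, -0.1]
opening: 35.7
finger_force: 0.0
pos [467.96 144.92 151.05] yaw_y 97.78 units to target [0.05  0.008 1.076] t 21.65 F [-0.61  0.2  -0.06]
[([302, 195, 32, 46, 1185], [318.52, 216.19]), ([444, 250, 67, 33, 745], [468.72, 263.9]), ([503, 268, 20, 43, 449], [514.26, 291.0]), ([229, 299, 19, 61, 552], [235.85, 330.02]), ([392, 299, 19, 61, 576], [402.94, 329.34]), ([175, 375, 352, 14, 3152], [379.55, 383.3])]
(np.float64(320.1367314665445), np.float64(231.44556717033785)) (np.float64(320.03131846777484), np.float64(215.73816300194719)) (np.float64(334.77174565121965), np.float64(233.30848161438132))
   0   0   0   0   0   0   0   0   0   0   0   0   0   0   0   0   0   0   0
   0   0 158 143 146 147 148 151 150 151 153 150 152 150 146   0   0   0   0
   0   0 160 152 154 152 148 157 156 158 160 158 158 147 133 133   0   0   0
   0   0 249 255 255 
[... 381 characters left out ...]
238 231 133 125 127 131 130 129 129 145 235 237 212   0   0
   0   0 209 236 237 234 141 125 155 190 223 226 200 174 198 235 212   0   0
   0   0 199 231 231 230 160 219 240 239 238 238 238 238 235 198 192   0   0
   0   0 180 233 233 214 230 237 236 236 235 233 233 233 233 232 166   0   0
   0   0   0   0   0 168 239 238 238 237 237 236 235 234 234 235 218   0   0
   0   0   0   0   0 152 239 238 238 238 238 237 238 236 237 237 196   0   0
   0   0   0   0   0   0 217 235 233 232 233 232 232 231 232 231   0   0   0
   0   0   0   0   0   0   0 176 237 236 237 237 236 236 207   0   0   0   0
   0   0   0   0   0   0   0   0   0   0   0   0   0   0   0   0   0   0   0 [302, 195, 32, 46, 1185]
```

The cap is centred at (321,230.5), as predicted, so the knob sits between the jaws. I'll descend, narrow the jaws and take a scene-camera baseline of the spindle tips.

```bash
python3 -m handwheel '[[0.61,0,0.01,0.3,0,0,0],[0.61,0,0.01,0.3,0,0,0],[0.61,0,0,0.25,0,0,0],[0.61,0,0,0.15,0,0,0],[0.61,0,0,0.05,0,0,0]]'
python3 -m handwheel '[[0.65,0,0,0,0,0,0],[0.7,0,0,0,0,0,0],[0.74,0,0,0,0,0,0],[0.74,0,0,0,0,0,0],[0.74,0,0,0,0,0,0]]' 3
cat > sc.py <<'E'
from h import *
q=state();print("pos",q["position"].round(2),"F",q["ft_force"].round(2),"open",round(q["opening"],1),"t",round(q["clock"],2))
s=snapshot("scene");im=np.array(s["pixels"]).astype(float)
hsv=cv2.cvtColor(np.array(s["pixels"]),cv2.COLOR_RGB2HSV);S=hsv[...,1].astype(float)
for n,(x0,x1,y0,y1) in dict(L=(340,354,222,240),R=(283,298,180,200)).items():
    w=np.clip(S[y0:y1,x0:x1]-60,0,120); yy,xx=np.mgrid[y0:y1,x0:x1]
    # top edge by column-summed profile: first half-height crossing
    p=w.sum(1);h=p.max()/2;i=int(np.argmax(p>h));e=y0+i-(p[i]-h)/(p[i]-p[i-1]) if i else None
    print(n,"centroid",((w*xx).sum()/w.sum()).round(2),((w*yy).sum()/w.sum()).round(2),"top",e)
print([b for b in brass(s) if 300<b[1][0]<380 and 190<b[1][1]<260])
E
python3 sc.py
```

```text
clock: 22.12
position: [465.9, 145.6, 107.3]
orientation: [0.214, -3.133, 0.001]
ft_force: [0.2, -0.3, 0.4]
opening: 35.9
finger_force: 0.0
clock: 22.53
position: [466.5, 146.0, 108.7]
orientation: [-0.215, 3.133, 0.0]
ft_force: [0.8, 0.1, 0.0]
opening: 23.6
finger_force: 0.0
pos [466.51 145.98 108.73] F [0.83 0.11 0.05] open 23.6 t 22.53
L centroid 348.6 233.81 top 230.79690522243715
R centroid 290.18 190.77 top 186.7713567839196
[([355, 220, 9, 12, 50], [358.2, 226.5])]
```

```bash
python3 -m handwheel '[[0.74,0,-0.03,0,0,0,0],[0.74,0,-0.03,0,0,0,0],[0.74,0,-0.03,0,0,0,0],[0.74,0,-0.05,0,0,0,0],[0.74,0,-0.05,0,0,0,0]]'
python3 -m handwheel '[[0.74,0,-0.06,0,0,0,0],[0.74,0,-0.06,0,0,0,0],[0.74,0,-0.06,0,0,0,0],[0.74,0,-0.06,0,0,0,0],[0.74,0,-0.06,0,0,0,0]]'
python3 sc.py
python3 -m handwheel '[[0.74,0,-0.06,0,0,0,0],[0.74,0,-0.06,0,0,0,0],[0.74,0,-0.06,0,0,0,0],[0.74,0,-0.04,0,0,0,0],[0.74,0,0,0,0,0,0]]'
python3 sc.py
```

```text
clock: 23.0
position: [467.3, 138.3, 108.3]
orientation: [-0.214, 3.134, 0.0]
ft_force: [-0.5, 0.9, 0.7]
opening: 23.8
finger_force: 0.9
clock: 23.42
position: [469.1, 126.3, 108.4]
orientation: [-0.214, 3.134, 0.0]
ft_force: [-0.2, 2.3, 1.7]
opening: 24.0
finger_force: 0.9
pos [469.11 126.27 108.4 ] F [-0.21  2.28  1.66] open 24.0 t 23.42
L centroid 349.05 232.65 top 230.7699443413729
R centroid 290.19 190.77 top 186.75862068965517
[([352, 220, 9, 10, 50], [355.54, 224.5])]
clock: 23.88
position: [470.1, 117.4, 108.3]
orientation: [0.214, -3.134, 0.0]
ft_force: [-0.4, 1.0, 0.4]
opening: 24.2
finger_force: 0.3
pos [470.1  117.38 108.27] F [-0.38  0.97  0.42] open 24.2 t 23.88
L centroid 349.18 231.92 top 230.7651376146789
R centroid 290.18 190.78 top 186.7536945812808
[([350, 219, 9, 9, 42], [353.62, 222.79])]
```

The poise slid about 25 mm at about 2 N and the beam is still at its stop. Pushing high on the knob tips the beam, so I'll lower to push on the saddle instead, centred with wider jaws.

```bash
python3 -m handwheel '[[0.74,0,0.04,0,0,0,0],[0.7,0,0.03,0,0,0,0],[0.65,0,0.02,0,0,0,0],[0.65,0,0,0,0,0,0],[0.65,0,0,0,0,0,0]]'
python3 sc.py
python3 -c "
from h import *
s=snapshot('wrist');q=state()['position'];print(proj(s,[q[0],q[1],99]));v=np.array(s['pixels'])[...,0];hsv=cv2.cvtColor(np.array(s['pixels']),cv2.COLOR_RGB2HSV);m=cv2.inRange(hsv,(12,110,90),(28,255,255))
b=[b for b in brass(s) if abs(b[1][0]-320)<60 and b[0][1]<290][0][0];print(b)
print('\n'.join(''.join('%4d'%(v[r,c] if m[r,c] else 0) for c in range(b[0]-2,b[0]+b[2]+3,2)) for r in range(b[1]-2,b[1]+b[3]+3,4)))"
```

```text
clock: 24.35
position: [469.5, 121.4, 108.3]
orientation: [0.215, -3.134, 0.0]
ft_force: [-0.5, 0.3, 0.3]
opening: 32.0
finger_force: 0.0
pos [469.5  121.41 108.25] F [-0.46  0.3   0.32] open 32.0 t 24.35
L centroid 349.19 231.91 top 230.77422303473492
R centroid 290.18 190.77 top 186.77
[([350, 211, 8, 16, 57], [353.61, 219.86])]
(np.float64(319.60717909382316), np.float64(240.2970471824122))
[301, 214, 38, 64, 2009]
   0   0   0   0   0   0   0   0   0   0   0   0   0   0   0   0   0   0   0   0   0   0
   0 127 127 125 128 128 127 128 130 129 129 129 130 132 131 131 130 128   0   0   0   0
   0 129 131 133 131 132 133 132 133 133 130 130 132 131 131 132 132 134 122   0   0   0
   0 136 161 169 173 177 181 182 184 187 191 193 196 200 203 206 209 210 206 137   0   0
   0 198 237 239 239 238 239 238 238 239 237 238 237 237 236 236 236 236 232 180   0   0
   0 191 229 236 236 235 236 234 218 183 158 162 208 232 235 235 234 235 231   0   0   0
   0 187 230 237 238 237 205 126 128 131 134 131 129 127 160 234 234 235 232 192   0   0
   0 172 232 238 238 235 142 122 126 131 133 131 130 13
[... 223 characters left out ...]
0 233 233 233 199 117 131 145 178 211 232 224 199 176 157 213 227 145   0   0
   0   0   0   0   0   0 124 190 237 236 236 236 236 236 236 236 236 232 167   0   0   0
   0   0   0   0   0   0 219 232 231 231 232 231 231 231 230 230 230 230 231 174   0   0
   0   0   0   0   0 157 234 233 234 232 232 232 232 231 232 231 230 231 231 219   0   0
   0   0   0   0   0   0 232 235 234 234 234 234 234 234 233 233 232 232 233   0   0   0
   0   0   0   0   0   0   0 220 232 231 230 231 231 231 231 230 232 228   0   0   0   0
   0   0   0   0   0   0   0   0   0 189 219 227 234 230 207 155   0   0   0   0   0   0
   0   0   0   0   0   0   0   0   0   0   0   0   0   0   0   0   0   0   0   0   0   0
```

```bash
python3 -m handwheel '[[0.65,0,0,0.1,0,0,0],[0.65,0,0,0.1,0,0,0],[0.65,0,0,0.1,0,0,0],[0.65,0,0,0,0,0,0],[0.65,0,0,0,0,0,0]]'
python3 sc.py
python3 -m handwheel '[[0.65,0,-0.06,0,0,0,0],[0.65,0,-0.06,0,0,0,0],[0.65,0,-0.06,0,0,0,0],[0.65,0,-0.06,0,0,0,0],[0.65,0,-0.06,0,0,0,0]]'
python3 sc.py
python3 -m handwheel '[[0.65,0,-0.05,0,0,0,0],[0.65,0,-0.05,0,0,0,0],[0.65,0,0,0,0,0,0],[0.65,0,0.02,0,0,0,0],[0.65,0,0.03,0,0,0,0]]'
python3 sc.py
```

```text
clock: 24.87
position: [469.3, 121.2, 95.9]
orientation: [0.214, -3.133, 0.0]
ft_force: [-0.3, 0.5, -0.2]
opening: 32.1
finger_force: 0.0
pos [469.29 121.19  95.86] F [-0.33  0.46 -0.21] open 32.1 t 24.87
L centroid 349.18 231.9 top 230.77467411545624
R centroid 290.18 190.77 top 186.759900990099
[([350, 211, 7, 17, 53], [353.3, 219.87])]
clock: 25.33
position: [471.5, 109.3, 96.5]
orientation: [-0.214, 3.134, 0.0]
ft_force: [-0.5, 1.0, 0.8]
opening: 32.3
finger_force: 0.9
pos [471.51 109.31  96.52] F [-0.48  0.96  0.84] open 32.3 t 25.33
L centroid 349.09 231.79 top 230.771719038817
R centroid 290.18 190.75 top 186.7549019607843
[]
clock: 25.8
position: [471.3, 107.2, 96.2]
orientation: [0.214, -3.134, 0.001]
ft_force: [-0.7, -0.5, 0.4]
opening: 32.4
finger_force: 0.0
pos [471.26 107.24  96.16] F [-0.75 -0.53  0.41] open 32.4 t 25.8
L centroid 348.9 232.09 top 230.7683823529412
R centroid 290.18 190.76 top 186.759900990099
[]
```

```bash
python3 -m handwheel '[[0.65,0,-0.06,0,0,0,0],[0.65,0,-0.06,0,0,0,0],[0.65,0,-0.06,0,0,0,0],[0.65,0,-0.06,0,0,0,0],[0.65,0,-0.06,0,0,0,0]]'
python3 sc.py
python3 -m handwheel '[[0.65,0,0.02,0,0,0,0],[0.65,0,0.03,0,0,0,0],[0.65,0,0,0,0,0,0],[0.65,0,0,0,0,0,0],[0.65,0,0,0,0,0,0]]'
python3 sc.py
python3 -m handwheel '[[0.65,0,0,0,0,0,0],[0.65,0,0,0,0,0,0],[0.65,0,0,0,0,0,0],[0.65,0,0,0,0,0,0],[0.65,0,0,0,0,0,0]]'
python3 sc.py
```

```text
clock: 26.27
position: [473.2, 95.3, 96.4]
orientation: [-0.214, 3.134, 0.0]
ft_force: [-0.9, 1.9, 0.9]
opening: 32.1
finger_force: 0.9
pos [473.25  95.35  96.38] F [-0.93  1.94  0.93] open 32.1 t 26.27
L centroid 348.63 233.05 top 230.775415896488
R centroid 290.17 190.77 top 186.74754901960785
[]
clock: 26.73
position: [472.8, 97.6, 96.3]
orientation: [0.215, -3.134, 0.0]
ft_force: [0.3, -0.4, 0.8]
opening: 32.2
finger_force: 0.0
pos [472.81  97.57  96.26] F [ 0.25 -0.42  0.83] open 32.2 t 26.73
L centroid 348.63 233.03 top 230.765625
R centroid 290.19 190.77 top 186.76354679802955
[]
clock: 27.2
position: [472.9, 97.5, 96.3]
orientation: [-0.214, 3.134, -0.0]
ft_force: [-0.3, -0.5, -0.1]
opening: 32.0
finger_force: 0.0
pos [472.87  97.53  96.31] F [-0.26 -0.49 -0.11] open 32.0 t 27.2
L centroid 348.62 233.05 top 230.76697247706423
R centroid 290.18 190.77 top 186.75245098039215
[]
```

```bash
python3 -m handwheel '[[0.65,0,-0.06,0,0,0,0],[0.65,0,-0.06,0,0,0,0],[0.65,0,-0.06,0,0,0,0],[0.65,0,-0.06,0,0,0,0],[0.65,0,-0.06,0,0,0,0]]'
python3 sc.py
python3 -m handwheel '[[0.65,0,0.02,0,0,0,0],[0.65,0,0.03,0,0,0,0],[0.65,0,0,0,0,0,0],[0.65,0,0,0,0,0,0],[0.65,0,0,0,0,0,0]]'
python3 -m handwheel '[[0.65,0,0,0,0,0,0],[0.65,0,0,0,0,0,0],[0.65,0,0,0,0,0,0],[0.65,0,0,0,0,0,0],[0.65,0,0,0,0,0,0]]'
python3 sc.py
```

```text
clock: 27.67
position: [474.7, 85.5, 96.4]
orientation: [-0.214, 3.134, 0.0]
ft_force: [-0.1, 1.9, 1.5]
opening: 32.1
finger_force: 0.9
pos [474.71  85.46  96.42] F [-0.1   1.86  1.51] open 32.1 t 27.67
L centroid 348.6 233.75 top 230.76003649635035
R centroid 290.17 190.79 top 186.7832512315271
[]
clock: 28.13
position: [474.1, 87.6, 96.2]
orientation: [0.215, -3.134, 0.0]
ft_force: [-1.0, -0.3, -0.7]
opening: 31.8
finger_force: 0.0
clock: 28.55
position: [474.2, 87.6, 96.3]
orientation: [0.214, -3.134, 0.0]
ft_force: [0.0, 0.0, 0.9]
opening: 32.1
finger_force: 0.0
pos [474.21  87.62  96.3 ] F [0.04 0.01 0.89] open 32.1 t 28.55
L centroid 348.37 233.47 top 230.42095238095237
R centroid 290.17 191.55 top 187.55925925925925
[([343, 205, 6, 17, 46], [346.04, 214.04])]
```

The beam has left its stop: the right tip moved down 0.8 px of about 2.5 to level. I'll move about 9 mm more.

```bash
python3 sc.py; python3 -m handwheel '[[0.65,0,-0.06,0,0,0,0],[0.65,0,-0.06,0,0,0,0],[0.65,0,-0.06,0,0,0,0],[0.65,0,-0.05,0,0,0,0],[0.65,0,-0.045,0,0,0,0]]'
python3 sc.py
python3 -m handwheel '[[0.65,0,0.02,0,0,0,0],[0.65,0,0.03,0,0,0,0],[0.65,0,0,0,0,0,0],[0.65,0,0,0,0,0,0],[0.65,0,0,0,0,0,0]]'
python3 -m handwheel '[[0.65,0,0,0,0,0,0],[0.65,0,0,0,0,0,0],[0.65,0,0,0,0,0,0],[0.65,0,0,0,0,0,0],[0.65,0,0,0,0,0,0]]'
python3 -m handwheel '[[0.65,0,0,0,0,0,0],[0.65,0,0,0,0,0,0],[0.65,0,0,0,0,0,0],[0.65,0,0,0,0,0,0],[0.65,0,0,0,0,0,0]]'
python3 sc.py;python3 sc.py
```

```text
pos [474.25  87.62  96.32] F [ 0.41 -0.11  0.23] open 31.8 t 28.6
L centroid 348.37 233.48 top 230.4176245210728
R centroid 290.16 191.54 top 187.56296296296296
[([343, 205, 6, 17, 46], [346.02, 214.0])]
clock: 29.07
position: [475.9, 76.5, 96.4]
orientation: [-0.214, 3.134, 0.0]
ft_force: [-0.4, 1.4, 1.2]
opening: 32.2
finger_force: 0.8
pos [475.91  76.52  96.41] F [-0.35  1.45  1.19] open 32.2 t 29.07
L centroid 348.17 233.25 top 230.09562211981566
R centroid 290.13 192.09 top 188.12707182320443
[]
clock: 29.53
position: [475.4, 78.7, 96.3]
orientation: [0.215, -3.134, 0.0]
ft_force: [-0.2, -0.1, 0.6]
opening: 32.0
finger_force: 0.0
clock: 29.95
position: [475.5, 78.7, 96.3]
orientation: [-0.214, 3.134, -0.0]
ft_force: [-0.9, 0.2, 0.4]
opening: 32.4
finger_force: 0.0
clock: 30.37
position: [475.5, 78.7, 96.3]
orientation: [-0.214, 3.134, 0.0]
ft_force: [0.5, 0.6, 0.2]
opening: 32.2
finger_force: 0.0
pos [475.46  78.71  96.32] F [0.53 0.64 0.21] open 32.2 t 30.37
L centroid 348.1 232.9 top 229.70101781170484
R centroid 290.22 192.72 top 188.6875
[([341, 204, 6, 17, 48], [344.29, 212.83])]
pos [475.47  78.71  96.31] F [-0.65 -0.16 -0.66] open 32.0 t 30.42
L centroid 348.11 232.88 top 229.68427518427518
R centroid 290.23 192.73 top 188.70814479638008
[([341, 204, 6, 17, 48], [344.29, 212.83])]
```

```bash
python3 -m handwheel '[[0.65,0,-0.05,0,0,0,0],[0.65,0,-0.05,0,0,0,0],[0.65,0,-0.05,0,0,0,0],[0.65,0,-0.025,0,0,0,0],[0.65,0,0,0,0,0,0]]'
python3 -m handwheel '[[0.65,0,0.02,0,0,0,0],[0.65,0,0.04,0,0,0,0],[0.65,0,0.03,0,0,0,0],[0.65,0,0,0,0,0,0],[0.65,0,0,0,0,0,0]]'
python3 -m handwheel '[[0.65,0,0,-0.2,0,0,0],[0.65,0,0,-0.4,0,0,0],[0.65,0,0,-0.6,0,0,0],[0.65,0,0,-0.8,0,0,0],[0.65,0,0,-0.8,0,0,0]]'
python3 sc.py
python3 -c "
from h import *
to(589.9,101.1,215)"
```

```text
clock: 30.88
position: [476.5, 71.5, 96.3]
orientation: [-0.214, 3.134, -0.0]
ft_force: [0.1, -0.1, -0.9]
opening: 32.1
finger_force: 0.0
clock: 31.3
position: [475.8, 75.4, 96.3]
orientation: [0.215, -3.134, 0.0]
ft_force: [0.0, 0.4, 0.9]
opening: 32.0
finger_force: 0.0
clock: 31.72
position: [475.2, 75.2, 209.7]
orientation: [0.214, -3.133, 0.0]
ft_force: [1.2, 0.1, 1.1]
opening: 32.2
finger_force: 0.0
pos [475.24  75.22 209.7 ] F [1.23 0.13 1.1 ] open 32.2 t 31.72
L centroid 347.98 232.51 top 229.3181818181818
R centroid 290.19 193.15 top 189.29009433962264
[([341, 203, 8, 17, 69], [344.38, 212.25]), ([345, 229, 5, 10, 41], [346.68, 233.1])]
pos [478.71  75.75 215.95] yaw_y 97.83 units to target [-2.84   0.249  0.045] t 31.7667 F [ 2.53 -0.39  4.88]
```

```bash
python3 -m handwheel '[[0.5,-0.5,0.05,-0.17,0,0,0],[0.4,-0.6,0.05,0,0,0,0],[0.3,-0.6,0.05,0,0,0,0],[0.3,-0.6,0.05,0,0,0,0],[0.3,-0.61,0.05,0,0,0,0]]'
python3 -m handwheel '[[0.3,0,0,0,0,0,0],[0.3,0,0,0,0,0,0],[0.3,0,0,0,0,0,0],[0.3,0,0,0,0,0,0],[0.3,0,0,0,0,0,0]]'
python3 -m handwheel '[[0.3,0,0,0,0,0,0],[0.3,0,0,0,0,0,0],[0.3,0,0,0,0,0,0],[0.3,0,0,0,0,0,0],[0.3,0,0,0,0,0,0]]'
cat > cmp.py <<'E'
from h import *
import pickle,sys
a=pickle.load(open("r0.pkl","rb"))
def edges(s,z):
    out={}
    S=cv2.cvtColor(np.array(s["pixels"]),cv2.COLOR_RGB2HSV)[...,1].astype(float)
    for n,p in dict(L=[565.9,226.1,166+z],R=[613.3,-23.8,184-z]).items():
        u,v=proj(s,p);r=[]
        for row in range(int(v)-4,int(v)+5):
            cols=np.arange(int(u),int(u)+26) if n=="L" else np.arange(int(u),int(u)-26,-1)
            q=S[row,cols]; i=int(np.argmax(q<100)); r.append(cols[i-1]+(1 if n=="L" else -1)*(q[i-1]-100)/max(q[i-1]-q[i],1))
        r=np.array(r);out[n]=(np.round(np.max(r) if n=="L" else np.min(r),2), (np.round(u,2),np.round(v,2)))
    return out
print("ref",edges(a,0))
for f in sys.argv[1:]:
    s=pickle.load(open(f,"rb"))
    for z in (0,9): print(f,z,edges(s,z))
E
python3 tilt.py r1.pkl; python3 cmp.py r1.pkl; python3 sc.py
```

```text
clock: 32.18
position: [590.9, 101.3, 215.7]
orientation: [-0.214, 3.134, -0.0]
ft_force: [-0.0, 0.8, -0.3]
opening: 63.2
finger_force: 0.0
clock: 32.6
position: [589.0, 100.9, 215.3]
orientation: [0.214, -3.134, 0.0]
ft_force: [-0.1, 0.7, 0.1]
opening: 64.6
finger_force: 0.0
clock: 33.02
position: [589.8, 101.1, 215.1]
orientation: [-0.215, 3.134, 0.0]
ft_force: [0.2, 0.1, -0.5]
opening: 64.6
finger_force: 0.0
pos [589.85 101.11 215.14] yaw_y 97.83 units to target [-0.003 -0.003  0.004] t 33.0667 F [0.44 0.66 0.13]
([295, 52, 28, 32, 719], [308.62, 68.26])
([510, 146, 17, 5, 51], [516.51, 147.37])
([517, 153, 39, 60, 723], [542.14, 184.46])
([465, 196, 35, 28, 452], [485.32, 210.25])
([142, 211, 34, 28, 424], [155.75, 225.35])
([444, 301, 26, 59, 490], [460.11, 326.88])
([171, 303, 13, 57, 308], [175.71, 333.62])
L [[485.5, 211.2], [492.0, 214.9]]
R [[143.5, 236.0], [150.2, 231.3]]
ref {'L': (np.float64(493.73), (np.float64(486.94), np.float64(210.86))), 'R': (np.float64(136.08), (np.float64(144.79), np.float64(236.01)))}
r1.pkl 0 {'L': (np.float64(499.72), (np.float64(485.5), np.float64(211.16))), 'R': (np.float64(122.76), (np.float64(143.46), np.float64(235.97)))}
r1.pkl 9 {'L': (np.float64(499.72), (np.float64(492.0), np.float64(214.94))), 'R': (np.float64(141.73), (np.float64(150.23), np.float64(231.29)))}
pos [589.85 101.11 215.14] F [0.44 0.66 0.13] open 64.4 t 33.07
L centroid 348.03 232.83 top 229.52435064935065
R centroid 290.18 193.14 top 189.27122641509433
[([341, 203, 8, 17, 71], [344.38, 212.0])]
```

```bash
cat > th.py <<'E'
from h import *
import pickle
from cmp import edges,a
t=np.linspace(0,2*np.pi,73)
def ext(s,c,z,sgn,col=0): return sgn*max(sgn*proj(s,[c[0]+6.8*np.cos(k),c[1]+6.8*np.sin(k),z])[0] for k in t)
import sys
s=pickle.load(open(sys.argv[1],"rb"));eR=edges(s,9);eA=edges(a,0)
Lc,Rc=[565.9,226.1],[613.3,-23.8]
for n,c,sg,z0,d in (("L",Lc,1,165.9,1),("R",Rc,-1,184.1,-1)):
    b=eA[n][0]-ext(a,c,z0,sg)          # bias at stop
    zz=np.linspace(160,190,301);p=np.array([ext(s,c,z,sg) for z in zz])
    z=np.interp(eR[n][0]-b,*(lambda o:(p[o],zz[o]))(np.argsort(p)))
    print(n,"bias",b.round(2),"tip z",z.round(2),"tilt",((z-175)*d/130).round(4))
sc=pickle.load(open("scene.pkl","rb"))
for c,zs in ((Rc,(184.1,175)),(Lc,(165.9,175))): print([np.round(proj(sc,c+[z]),2) for z in zs])
def red(s):
    h=cv2.cvtColor(np.array(s["pixels"]),cv2.COLOR_RGB2HSV);m=cv2.inRange(h,(0,120,60),(8,255,255))|cv2.inRange(h,(172,120,60),(180,255,255))
    N,l,st,c=cv2.connectedComponentsWithStats(m);return [(st[i].tolist(),c[i].round(1).tolist(),cv2.fitLine(np.argwhere(l==i)[:,::-1].astype(np.float32),2,0,.01,.01).ravel().round(2).tolist()) for i in range(1,N) if st[i,4]>15]
print(red(a));print(red(s))
E
python3 th.py r1.pkl | grep -v ref
```

```text
r1.pkl 0 {'L': (np.float64(499.72), (np.float64(485.5), np.float64(211.16))), 'R': (np.float64(122.76), (np.float64(143.46), np.float64(235.97)))}
r1.pkl 9 {'L': (np.float64(499.72), (np.float64(492.0), np.float64(214.94))), 'R': (np.float64(141.73), (np.float64(150.23), np.float64(231.29)))}
L bias -2.13 tip z 175.63 tilt 0.0049
R bias 0.94 tip z 175.33 tilt -0.0025
[array([289.82, 186.9 ]), array([289.92, 189.36])]
[array([346.54, 231.59]), array([346.64, 229.03])]
[([313, 0, 46, 67, 1599], [335.7, 33.1], [0.36000001430511475, -0.9300000071525574, 335.6600036621094, 33.119998931884766]), ([319, 76, 13, 5, 45], [325.6, 77.4], [1.0, 0.10000000149011612, 325.5799865722656, 77.37999725341797]), ([325, 201, 9, 16, 69], [328.5, 208.9], [0.3199999928474426, 0.949999988079071, 328.5199890136719, 208.86000061035156])]
[([316, 0, 42, 68, 1503], [336.0, 31.4], [0.33000001311302185, -0.9399999976158142, 336.0299987792969, 31.40999984741211]), ([323, 76, 8, 5, 33], [326.5, 77.6], [1.0, -0.0, 326.45001220703125, 77.61000061035156]), ([318, 201, 5, 17, 69], [320.4, 209.3], [0.009999999776482582, -1.0, 320.4100036621094, 209.3000030517578])]
```

Three readings agree on a tilt of about +0.001 rad: the wrist tips average +0.0012, the right tip in the scene view gives about +0.0015, and the pointer is vertical. The jaws are clear of everything, so I'm handing in.

```bash
python3 -m handwheel '[[0.3,0,0,-0.2,0,0,0],[0.3,0,0,-0.2,0,0,0],[0.3,0,0,0,0,0,0],[0.3,0,0,0,0,0,0],[0.3,0,0,0,0,0,0]]'
python3 sc.py; python3 -c "
from plant import *
print(hand_in())"
```

```text
clock: 33.53
position: [590.0, 101.1, 231.4]
orientation: [-0.214, 3.134, 0.0]
ft_force: [-0.6, -0.5, 0.7]
opening: 64.4
finger_force: 0.0
pos [589.96 101.12 231.36] F [-0.62 -0.49  0.69] open 64.4 t 33.53
L centroid 348.04 232.81 top 229.5378289473684
R centroid 290.18 193.15 top 189.2742718446602
[([341, 203, 8, 17, 71], [344.38, 212.0])]
the job is handed in; nothing more can be done
None
```

The job is handed in at 33.5 s of the 72 s: the top ring is seated on the right spindle, the poise is set so the pans sit level to a measured 0.001 rad or so, and the robot is touching nothing; no verdict was returned.

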